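# Hold the shaker platform over its posts

### The job

Lift the steel canister by its handle off the blue shaker drive and set it down upright, let go, wholly on the green mat. Then pick up the aluminium platform by its black bar and hold it level, hovering about 15 mm above the drive's four brass posts without touching them, each corner hole over a threaded hole so that the whole thread can be seen through it for the screws to go in. Finish still holding it there, motionless; leave the other things on the bench alone.

Things in the scene. Friction and masses are not known exactly. Their poses are not given: they have to be found in the camera images.
- drive: Bench shaker drive, fixed to the bench: blue housing with black top deck, 160 (x) by 190 (y) mm. Origin at the centre of its underside on the bench, z up. The deck is 60 mm above the bench. On it stand four brass posts, 16 mm across, 10 mm high (tops 70 mm above the bench), at x = +-62, y = +-78 mm, each with a dark 6 mm threaded hole in its top. The canister starts on the middle of the deck, between the posts.
- canister: Closed steel canister, loose, 80 mm across, 94 mm high to its lid, about 0.45 kg (varies), with a rigid arched handle over it. Origin at the centre of its underside, z up; the handle's red bar runs along y.
- canister_grip (a point): Centre of the canister's red handle bar, 140 mm above the canister's underside. The bar is 14 mm thick (along canister x), 14 mm high, 78 mm long (along y); 60 mm of it is free between the two uprights, with 39 mm of free space between it and the lid.
- mat: Green spill mat, fixed, 180 by 180 mm, 4 mm thick. Origin at the centre of its underside on the bench. It lies to the left or to the right of the drive.
- platform: Shaker platform: loose flat aluminium plate 160 (x) by 190 (y) by 5 mm, about 0.42 kg (varies), with a hole of 14 mm near each corner (x = +-62, y = +-78 mm, matching the posts) and a solid black clamp bar standing along y on its middle. Origin at the centre of its underside, z up. The same when turned by half a turn. It starts lying level on the foam rest.
- platform_grip (a point): Point inside the platform's black clamp bar, on its centre, 25 mm above the plate's underside. The bar is 14 mm thick (platform x), 100 mm long (platform y), and rises from the plate's top (5 mm) to 39 mm above the plate's underside. The platform balances about this bar.
- rest: Grey foam rest block, fixed, rigid, 110 (x) by 130 (y) by 30 mm high, under the platform at the start, on the other side of the drive from the mat. Origin at the centre of its underside on the bench.
- hole0 (a point): Centre of the platform's 14 mm hole in its +x +y corner, at the plate's underside.
- hole1 (a point): Centre of the platform's 14 mm hole in its -x +y corner, at the plate's underside.
- hole2 (a point): Centre of the platform's 14 mm hole in its -x -y corner, at the plate's underside.
- hole3 (a point): Centre of the platform's 14 mm hole in its +x -y corner, at the plate's underside.
- thread0 (a point): Centre of the 6 mm threaded hole in the drive's +x +y post, at the post's top.
- thread1 (a point): Centre of the 6 mm threaded hole in the drive's -x +y post, at the post's top.
- thread2 (a point): Centre of the 6 mm threaded hole in the drive's -x -y post, at the post's top.
- thread3 (a point): Centre of the 6 mm threaded hole in the drive's +x -y post, at the post's top.
- beaker: Bystander, loose, to be left alone: clear glass beaker, 72 mm wide, 95 high. Origin at its underside.
- flask: Bystander, loose, to be left alone: greenish conical flask, 84 mm wide, 124 high. Origin at its underside.
- reagent: Bystander, loose, to be left alone: amber bottle with blue cap, 66 mm wide, 140 high. Origin at its underside.
- screw_dish: Bystander, loose, to be left alone: small round steel dish of screws, 72 mm wide, 16 high. Origin at its underside.
- screwdriver: Bystander, loose, to be left alone: orange-handled screwdriver, 170 mm long, lying down. Origin at its middle, near the bench.

How it is judged (in metres and radians):
On the way:
1. the canister stands upright on the mat, let go (x of canister in the frame of mat between -0.058 and 0.058 m and y of canister in the frame of mat between -0.058 and 0.058 m and z of canister in the frame of mat below 0.009 m and angle between canister's own z axis and vertical below 0.08 rad and linear speed of canister below 0.02 m/s and contact force between each of the arm, the fingers and canister below 0.1 N), for 0.2 s.
At the end, for the whole second after the job is handed in: Canister upright, untouched, its axis within 58 mm of the mat centre along both mat sides. Platform held still by the fingers, level within 0.06 rad, underside 5 to 30 mm above the post tops, not touching the drive, each hole within 5 mm of its threaded hole (either way round) (all of step 1 and ((horizontal distance between hole0 and thread0 below 0.005 m and horizontal distance between hole1 and thread1 below 0.005 m and horizontal distance between hole2 and thread2 below 0.005 m and horizontal distance between hole3 and thread3 below 0.005 m) or (horizontal distance between hole0 and thread2 below 0.005 m and horizontal distance between hole1 and thread3 below 0.005 m and horizontal distance between hole2 and thread0 below 0.005 m and horizontal distance between hole3 and thread1 below 0.005 m)) and z of platform in the frame of drive between 0.075 and 0.1 m and angle between platform's own z axis and vertical below 0.06 rad and contact force between platform and drive below 0.1 N and contact force between the fingers and platform above 0.5 N and linear speed of platform below 0.02 m/s and angular speed of platform below 0.1 rad/s); the arm keeps its last pose, push and grip.
It fails at once if a bystander is shoved more than 30 mm (distance of any of beaker, flask, reagent, screw_dish, screwdriver from where it was at the start of the episode above 0.03 m).
It fails at once if a bystander is knocked over (angle between any of beaker, flask, reagent, screw_dish's own z axis and vertical above 0.5 rad).
It also fails if it takes over 61 s, if anything falls off the work surface, if the arm or the gripper's body presses on something with over 40 N, if the wrist force passes 120 N, or if a joint passes its speed limit or range.

### The arm

A 7-joint arm with a two-finger parallel gripper is mounted at the origin on the work surface. World frame = base frame: x ahead of the robot, y to its left, z up, the work surface at z = 0. Lengths are in mm, angles in rad, forces in N, time in s.
With the tool pointing down it reaches from about 400 to 875 mm from the base axis. Payload 4.4 kg.
Tool frame: the origin (TCP) lies midway between the tips of the shut fingers; the grasp point (between the pads) lies 19 mm behind it; x points along the fingers, z is the direction in which the jaws open and shut, and the axes are right-handed (so a half turn about x gives the same grasp; the last joint's range is limited). The gripper opens to 85 mm and grips with 20 to 120 N. Pads are 22 mm wide; open, the fingers measure 114 mm over their backs; the gripper's body (76 mm by 85 mm) begins 54 mm behind the grasp point. The pads swing forward as they close: fully open they stand 13 mm farther back than shut.
Start: joints at [-1.174, 0.628, 0.038, 1.517, -0.027, 0.996, -0.02], TCP at [290.175, 581.65, 201.113] pointing down, gripper open.
Joint ranges: [-3.06, 3.06], [-0.37, 2.12], [-1.25, 1.32], [0.18, 2.47], [-1.1, 4.24], [0.23, 1.98], [-2.94, 2.94]. Speed limits (rad/s): [2.57, 2.57, 3.14, 3.14, 3.14, 3.14, 3.14].

### API

Orientations are given as [roll, pitch, yaw] about the fixed x, y, z axes, in that order (R = Rz(yaw) Ry(pitch) Rx(roll)).
In Python, from cell import ctrl gives the robot as it stands. The module is installed in compiled form; this text tells all that it offers.
- The arm moves only by the tool servo_tool, never from a script. Its argument "rows" is a list of rows, each an object of numbers: "dx", "dy", "dz": the shift along the tool's x, y, z in units of 750 mm (1.0 is 750 mm); "wx", "wy", "wz": the turn, a rotation vector about the tool's x, y, z in units of 6 degrees (1.0 is 6 degrees); "fingers": the closure, from 0 (fully open) to 1 (shut). In form: [{"dx": .., "dy": .., "dz": .., "wx": .., "wy": .., "wz": .., "fingers": ..}, ...]. A call has 1 to 5 rows; each row shifts and turns the commanded pose from where the row before left it, along the tool's axes as they then stand; what a row does not reach is not made up. A row lasts 1/8 s, in which the tool goes at most 62.5 mm and 10.7 degrees, less where a joint would pass 70% of its speed; a pose out of reach is approached as far as the arm can. A call with a number of a shift or a turn outside -1 to 1 is refused whole. A call with a gripper value outside its range is refused whole. The fingers move at their own pace and stop on an object; the grip force is fixed at half the most. Time passes only in rows, so rows that do not move let the fingers close. It gives the time, the measured TCP pose, the force and the opening at its end, in the units of the state.
- ctrl.read_state(): the state, without advancing time (a new reading comes with each control period).
- ctrl.get_image(name): name is "scene" or "top" or "wrist"; returns the picture (420x560x3 uint8, red, green, blue); there is no depth.
- ctrl.camera_info(name): a dict with "fovy" (degrees; the focal length in pixels is half the picture's height over the tangent of half this angle, whatever the lens; pixels are square), "cx", "cy" (the principal point, pixels), "k1" (the pictures are not rectified: a ray, as slopes to the right and down, at radius r is drawn at 1 + k1 r^2 times it, then the intrinsics apply), "R" (3x3) and "t" (3): a world point X has camera coordinates R X + t. Camera axes: x right, y down, z forward; pixel columns grow to the right and rows downward; lengths in mm; the calibration is good to about 2 mm. A picture is of the moment at which its call begins: read the wrist's pose just before it. camera_info takes no time and is no camera call; for the wrist camera it gives the pose at the moment of the call.
- ctrl.finish_job(): hands the job in, once; it reports no verdict.
Trained networks look in the newest picture that a camera, given by its name, has taken for a name from the list of things; names that differ only in an ending like _2 or _b are one class to them, and where a whole thing is asked for, a point or a joint stands for the part that bears it (a point fixed in the world has none). Each returns a list of dicts, best first, with "conf" (0 to 1); they miss things now and then, are a little off and sometimes report something else, mostly with a low value. They report only what shows in the picture. A call takes as long as a camera call.
- ctrl.search_frame(label, camera): "extent" ([centre column, centre row, width, height] in pixels, round what is visible of it).
- ctrl.silhouettes(label, camera): "region" (420x560 bool, what is visible of it) and "extent" ([centre column, centre row, width, height] in pixels, round what is visible of it).
- ctrl.mark_of(label, camera): "point" ([column, row] in pixels: a listed point, or the origin of a listed thing).
The state is a dict: "clock": time; "qpos": joint angles; "qd": joint speeds; "tau": joint torques, N m; "eef_pos": TCP position; "tool_rot": TCP orientation; "force": force on the tool from outside, world axes, zero at the start; "torque": the same for the moment, N m; "width": finger opening in mm.
Only numpy, scipy, OpenCV 4.12 (cv2) and the standard library are available. Lean on these libraries where they do the work, as an engineer would, in place of code of your own. Each camera call takes 0.05 s, during which the arm holds its last target.

## Working session

There is one attempt and no reset: what is moved stays moved. The work goes in short steps, Python scripts to look and compute and a tool call to move; the robot and the scene stay as the last step left them, time stands still between calls to the robot, and variables do not carry over. Pictures are saved under pics/ and viewed, and the job is handed in when it is done.

Besides the shell and the picture viewer there is one more tool, called after "Emit:" as a command line: name --argument value ..., lists and objects as JSON in quotes. servo_tool: Moves the arm, as the interface text tells. Its arguments: {"type":"object","properties":{"rows":{"type":"array"}},"required":["rows"]}

```bash
mkdir -p pics; ls; python3 - <<'E'
from cell import ctrl
import cv2
s=ctrl.read_state();print(s)
for n in ["scene","top","wrist"]:
    im=ctrl.get_image(n);cv2.imwrite(f"pics/{n}0.png",im[:,:,::-1]);print(n,ctrl.camera_info(n))
E
```

```text
pics
{'clock': 0.0, 'qpos': array([-1.17378293,  0.62930733,  0.03843759,  1.5183804 , -0.02698414,
        0.99628585, -0.02000442]), 'qd': array([ 0.00056502,  0.00180413,  0.00189495,  0.0002506 , -0.00040813,
        0.00011397, -0.00097121]), 'tau': array([ 9.28581831e-04, -5.63385093e+01,  1.22673254e+00, -1.93446118e+01,
        1.10536566e-02,  1.07129026e-02, -2.10249533e-05]), 'eef_pos': array([289.87701017, 581.02299497, 200.21023759]), 'tool_rot': array([-3.12359896,  1.56893329, -2.01560857]), 'force': array([ 0.48061445,  0.20521778, -0.54195493]), 'torque': array([ 0.01439031,  0.0336949 , -0.01189009]), 'width': 85.28696732164985}
scene {'fovy': 56.42139943986483, 'cx': 279.83410114128435, 'cy': 215.15690539366676, 'k1': -0.09402405525664817, 'R': array([[-0.21021249,  0.97760105,  0.01033918],
       [ 0.54382319,  0.125713  , -0.82973042],
       [-0.8124451 , -0.16879701, -0.55806857]]), 't': array([ 124.77232752, -218.24200432, 1682.14193614])}
top {'fovy': 42.785959082759184, 'cx': 277.4260895772993, 'cy': 208.09986946614112, 'k1': -0.04158743569920044, 'R': array([[-0.01734213, -0.99979659, -0.01029742],
       [-0.99603313,  0.01817401, -0.08710743],
       [ 0.08727686,  0.00874594, -0.9961457 ]]), 't': array([  24.49891312,  588.70962891, 1573.43928386])}
wrist {'fovy': 65.69741253610106, 'cx': 274.12944965728434, 'cy': 206.29330241056377, 'k1': -0.00033588947036254364, 'R': array([[ 4.46013464e-01,  8.95025992e-01, -6.80637983e-04],
       [ 8.49237881e-01, -4.22955757e-01,  3.16075069e-01],
       [ 2.82607523e-01, -1.41551760e-01, -9.48733939e-01]]), 't': array([-650.51377331,  -41.19130656,  381.07004449])}
```

View pics/scene0.png

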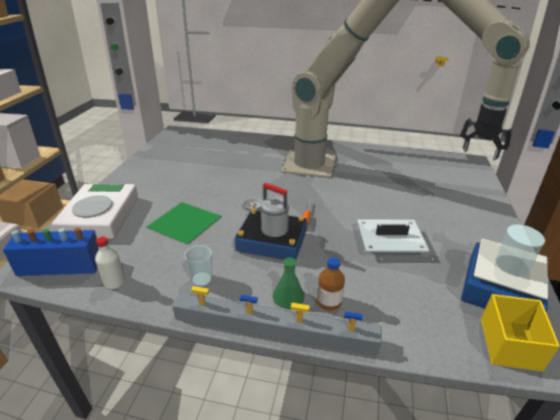

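View pics/top0.png

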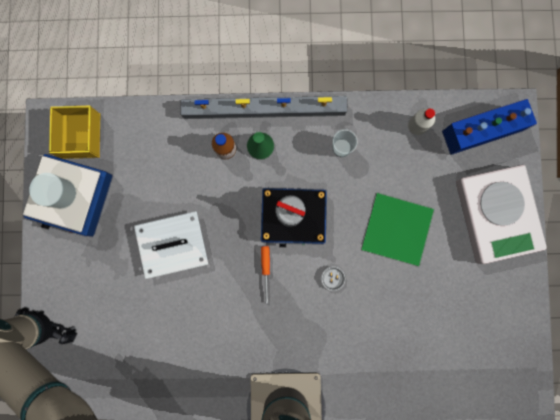

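View pics/wrist0.png

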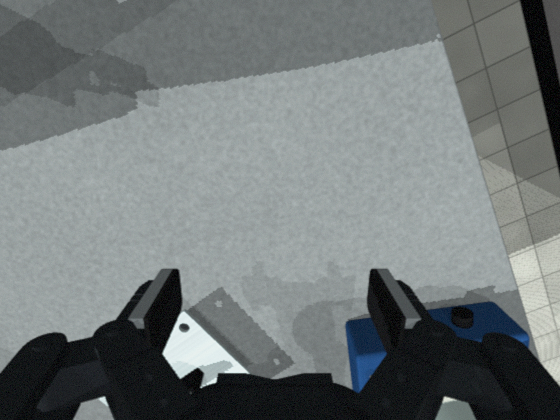

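```bash
cat > h.py <<'E'
from cell import ctrl
import numpy as np, cv2
from scipy.spatial.transform import Rotation as Ro
def KD(ci):
    f=210/np.tan(np.radians(ci["fovy"])/2)
    return np.array([[f,0,ci["cx"]],[0,f,ci["cy"]],[0,0,1]]),np.array([ci["k1"],0,0,0.])
def ray(ci,p):
    K,D=KD(ci)
    u=cv2.undistortPoints(np.array([[p]],float),K,D)[0,0]
    d=ci["R"].T@np.array([u[0],u[1],1]); o=-ci["R"].T@ci["t"]
    return o,d
def onz(ci,p,z):
    o,d=ray(ci,p); return o+d*(z-o[2])/d[2]
def proj(ci,X):
    K,D=KD(ci)
    return cv2.projectPoints(np.array(X,float).reshape(-1,1,3),cv2.Rodrigues(ci["R"])[0],ci["t"],K,D)[0].reshape(-1,2)
def tri(obs):
    A=0;b=0
    for ci,p in obs:
        o,d=ray(ci,p);d=d/np.linalg.norm(d);P=np.eye(3)-np.outer(d,d);A=A+P;b=b+P@o
    return np.linalg.solve(A,b)
def toolR(): 
    s=ctrl.read_state(); return s["eef_pos"],Ro.from_euler('xyz',s["tool_rot"]).as_matrix()
E
python3 - <<'E'
from h import *
Z={"drive":0,"canister":60,"canister_grip":200,"mat":0,"platform":30,"platform_grip":55,"hole0":30,"hole1":30,"hole2":30,"hole3":30,"thread0":70,"thread1":70,"thread2":70,"thread3":70}
ct,cs=ctrl.camera_info("top"),ctrl.camera_info("scene")
np.set_printoptions(precision=1,suppress=True)
for n,z in Z.items():
    a=ctrl.mark_of(n,"top"); b=ctrl.mark_of(n,"scene")
    print(n)
    for c,l in ((ct,a),(cs,b)):
        for d in l[:2]: print("   ",round(d["conf"],2),np.array(d["point"]),onz(c,d["point"],z))
    if a and b: print("  tri",tri([(ct,a[0]["point"]),(cs,b[0]["point"])]))
print(ctrl.read_state()["clock"])
E
python3 - <<'E'
import cv2
im=cv2.imread('pics/top0.png')
cv2.imwrite('pics/topz.png',cv2.resize(im[130:310,120:440],None,fx=2.5,fy=2.5,interpolation=cv2.INTER_CUBIC))
E
```

```text
drive
    0.82 [293.9 216. ] [566.4 -35.2   0. ]
    0.59 [266.9 194.1] [634.6  45.5   0. ]
    0.95 [268.8 243.5] [573.4 -39.6   0. ]
    0.74 [274.1 191. ] [254.  -95.4   0. ]
  tri [567.3 -38.1  -4.5]
canister
    0.72 [288.9 210.7] [577.8 -19.6  60. ]
    0.59 [271.4 229.5] [579.4 -29.7  60. ]
    0.55 [291.1 238.6] [610.6  36.8  60. ]
  tri [578.9 -24.6  60.2]
canister_grip
    0.43 [336.1 276.5] [ 390.6 -138.6  200. ]
    0.9 [272.6 191.5] [590.2 -23.5 200. ]
  tri [ 378.6 -112.4   71.6]
mat
    0.94 [394.5 227.3] [ 526.6 -338.5    0. ]
    0.41 [201.2 261.1] [435.2 246.7   0. ]
    0.6 [184. 220.] [ 512.8 -351.     0. ]
    0.51 [251.9 207.2] [ 383.1 -147.2    0. ]
  tri [ 527.3 -339.4   11.2]
platform
    0.79 [171.5 245.6] [482.7 330.4  30. ]
    0.49 [294.2 216.7] [562.1 -35.4  30. ]
    0.56 [388.8 234.7] [484.4 325.4  30. ]
  tri [482.7 328.   29.3]
platform_grip
    0.56 [167.4 244.1] [486.7 337.2  55. ]
    0.42 [227.1 149.5] [763.5 159.8  55. ]
    0.69 [391.4 228. ] [482.3 329.3  55. ]
    0.5 [258.  205.9] [ 452.9 -105.1   55. ]
  tri [486.7 332.5  58.8]
hole0
    0.
[... 940 characters left out ...]
    0.94 [292.7 238.6] [622.5  43.5  70. ]
  tri [604.5 -19.2 136.2]
thread1
    0.89 [317.3 195.6] [ 619.5 -102.8   70. ]
    0.87 [267.  192.6] [631.   43.2  70. ]
    0.97 [300.5 217.3] [509.5  47.1  70. ]
    0.94 [292.7 238.6] [622.5  43.5  70. ]
  tri [604.5 -19.2 136.2]
thread2
    0.89 [317.3 195.6] [ 619.5 -102.8   70. ]
    0.87 [267.  192.6] [631.   43.2  70. ]
    0.97 [300.5 217.3] [509.5  47.1  70. ]
    0.94 [292.7 238.6] [622.5  43.5  70. ]
  tri [604.5 -19.2 136.2]
thread3
    0.89 [317.3 195.6] [ 619.5 -102.8   70. ]
    0.87 [267.  192.6] [631.   43.2  70. ]
    0.97 [300.5 217.3] [509.5  47.1  70. ]
    0.94 [292.7 238.6] [622.5  43.5  70. ]
  tri [604.5 -19.2 136.2]
1.55
```

View pics/topz.png

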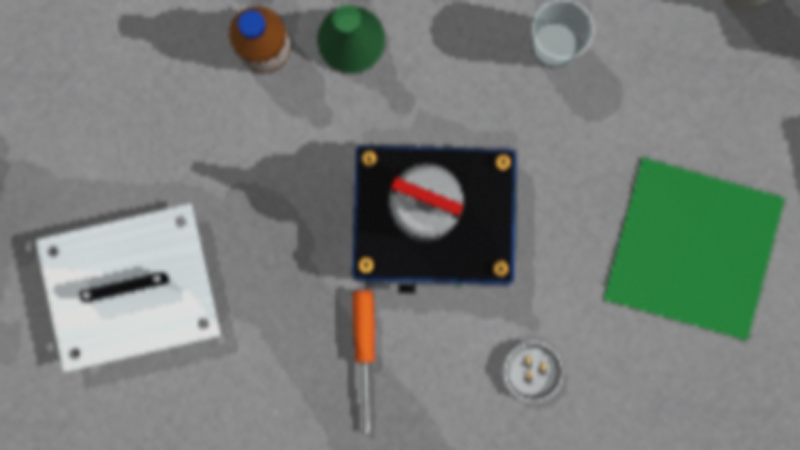

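```bash
cat > m1.py <<'E'
from h import *
from scipy.optimize import least_squares
np.set_printoptions(precision=2,suppress=True)
ct,cs=ctrl.camera_info("top"),ctrl.camera_info("scene")
def blobs(im,lo,hi,box,amin=4):
    hsv=cv2.cvtColor(im,cv2.COLOR_BGR2HSV); m=cv2.inRange(hsv,lo,hi)
    mm=np.zeros_like(m); x0,y0,x1,y1=box; mm[y0:y1,x0:x1]=m[y0:y1,x0:x1]
    n,l,st,c=cv2.connectedComponentsWithStats(mm)
    return [(c[i],st[i][4],np.argwhere(l==i)[:,::-1]) for i in range(1,n) if st[i][4]>=amin]
top=cv2.imread("pics/top0.png");sc=cv2.imread("pics/scene0.png")
def show(t,B,c,z):
    print(t)
    for b in B: print("  ",b[0],b[1],onz(c,b[0],z)[:2])
    return B
br=show("brass top",blobs(top,(8,80,80),(30,255,255),(258,185,330,244)),ct,70)
red=show("red top",blobs(top,(0,120,80),(6,255,255),(270,195,312,220)),ct,207)
show("red scene",blobs(sc,(0,120,60),(8,255,255),(255,180,292,198)),cs,207)
m=show("mat",blobs(top,(50,100,50),(75,255,200),(355,185,440,270),200),ct,4)
mb=max(m,key=lambda b:b[1]); r=cv2.minAreaRect(mb[2].astype(np.float32));print(r)
print("mat corners",[onz(ct,p,4)[:2] for p in cv2.boxPoints(r)])
for b in red:
    q=np.array([onz(ct,p,207)[:2] for p in b[2]]);u,s,v=np.linalg.svd(q-q.mean(0));pr=(q-q.mean(0))@v[0]
    print("red dir",v[0],pr.min(),pr.max(),(pr.max()+pr.min())/2)
im=top[205:285,125:215]; cv2.imwrite("pics/platz.png",cv2.resize(im,None,fx=7,fy=7,interpolation=cv2.INTER_CUBIC))
im=top[180:250,250:340]; cv2.imwrite("pics/drivez.png",cv2.resize(im,None,fx=8,fy=8,interpolation=cv2.INTER_CUBIC))
E
python3 m1.py
```

```text
brass top
   [267.37 192.63] 30 [630.87  42.11]
   [320.77 194.43] 35 [ 622.75 -112.99]
   [266.   235.68] 37 [505.83  48.02]
   [320. 237.] 37 [ 499.23 -107.76]
red top
   [290.39 208.26] 151 [572.13 -21.83]
red scene
   [274.45 188.24] 119 [583.04 -19.89]
mat
   [397.27 229.03] 3497 [ 521.06 -345.81]
((397.36151123046875, 229.00767517089844), (59.63993453979492, 59.28911590576172), 15.255120277404785)
mat corners [array([ 460.84, -233.91]), array([ 632.75, -286.5 ]), array([ 581.86, -459.29]), array([ 410.67, -405.2 ])]
red dir [-0.4  -0.92] -39.06792881602802 40.022432795246594 0.47725198960928594
```

View pics/platz.png

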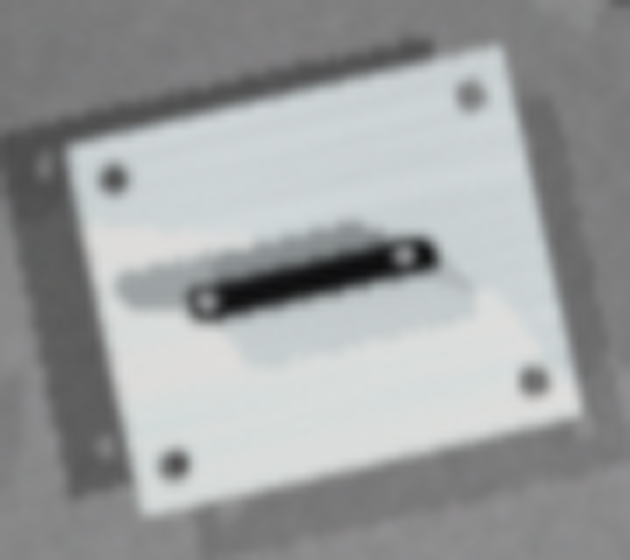

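View pics/drivez.png

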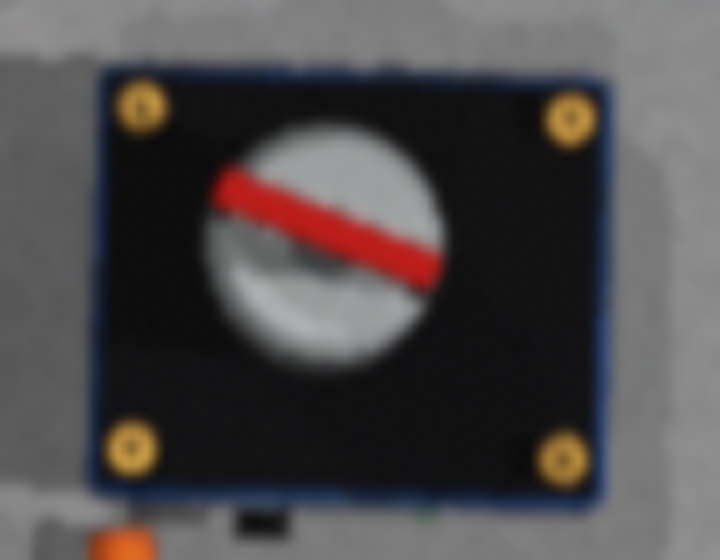

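```bash
cat >> h.py <<'E'
def goto(P,yawz,tag="",p=None,R=None):
    """P target TCP; yawz = heading angle of tool z (world), tool x down; prints delta in tool axes (current), units"""
    if p is None: p,R=toolR()
    zt=np.array([np.cos(yawz),np.sin(yawz),0]);best=None
    for s in (1,-1):
        xt=np.array([0,0,-1.]);T=np.column_stack([xt,np.cross(s*zt,xt),s*zt])
        w=Ro.from_matrix(R.T@T).as_rotvec(degrees=True)/6
        if best is None or np.linalg.norm(w)<np.linalg.norm(best[0]): best=(w,T)
    w,T=best; d=np.array(P)-p
    print(tag,"turn",np.round(w,3),"shift(before turn axes)",np.round(R.T@d/750,4),"shift(after)",np.round(T.T@d/750,4))
    return T
E
python3 - <<'E'
from h import *
p,R=toolR();print(p);print(R.round(3))
s=ctrl.read_state();print(s["clock"])
goto([574,-22,270],-0.41)
E
```

```text
[290.15450995 581.66606125 201.11583148]
[[-0.    -0.895  0.446]
 [ 0.     0.446  0.895]
 [-1.     0.     0.   ]]
1.55
 turn [14.496 -0.    -0.   ] shift(before turn axes) [-0.0919 -0.698  -0.5513] shift(after) [-0.0918 -0.5873  0.6679]
```

```bash
cat >> h.py <<'E'
def plan(P,yawz,n,turns=None,pr=True,half=None):
    p,R=toolR(); T=goto(P,yawz,"",p,R)
    w=Ro.from_matrix(R.T@T).as_rotvec(); nt=turns or n
    d=(np.array(P)-p)/n; Rc=R
    for i in range(n):
        wi=w/nt if i<nt else w*0
        print(i,np.round(Rc.T@d/750,4),np.round(np.degrees(wi)/6,3)); Rc=Rc@Ro.from_rotvec(wi).as_matrix()
E
python3 -c "
from h import *
plan([574,-22,290],-0.41,15)"
```

```text
turn [14.496 -0.    -0.   ] shift(before turn axes) [-0.1186 -0.698  -0.5513] shift(after) [-0.1185 -0.5873  0.6679]
0 [-0.0079 -0.0465 -0.0368] [ 0.966 -0.    -0.   ]
1 [-0.0079 -0.05   -0.0319] [ 0.966 -0.    -0.   ]
2 [-0.0079 -0.053  -0.0266] [ 0.966 -0.    -0.   ]
3 [-0.0079 -0.0554 -0.0212] [ 0.966 -0.    -0.   ]
4 [-0.0079 -0.0572 -0.0155] [ 0.966 -0.    -0.   ]
5 [-0.0079 -0.0585 -0.0096] [ 0.966 -0.    -0.   ]
6 [-0.0079 -0.0592 -0.0036] [ 0.966 -0.    -0.   ]
7 [-0.0079 -0.0592  0.0024] [ 0.966 -0.    -0.   ]
8 [-0.0079 -0.0587  0.0083] [ 0.966 -0.    -0.   ]
9 [-0.0079 -0.0576  0.0142] [ 0.966 -0.    -0.   ]
10 [-0.0079 -0.0558  0.02  ] [ 0.966 -0.    -0.   ]
11 [-0.0079 -0.0535  0.0255] [ 0.966 -0.    -0.   ]
12 [-0.0079 -0.0507  0.0308] [ 0.966 -0.    -0.   ]
13 [-0.0079 -0.0473  0.0357] [ 0.966 -0.    -0.   ]
14 [-0.0079 -0.0435  0.0403] [ 0.966 -0.    -0.   ]
```

Emit:
servo_tool --rows '[{"dx":-0.016,"dy":-0.0465,"dz":-0.0368,"wx":0.966,"wy":0,"wz":0,"fingers":0},{"dx":-0.016,"dy":-0.05,"dz":-0.032,"wx":0.966,"wy":0,"wz":0,"fingers":0},{"dx":-0.016,"dy":-0.053,"dz":-0.0266,"wx":0.966,"wy":0,"wz":0,"fingers":0},{"dx":-0.016,"dy":-0.0554,"dz":-0.0212,"wx":0.966,"wy":0,"wz":0,"fingers":0},{"dx":-0.016,"dy":-0.0572,"dz":-0.0155,"wx":0.966,"wy":0,"wz":0,"fingers":0}]'

```text
clock: 2.17
eef_pos: [385.3, 379.0, 261.7]
tool_rot: [0.356, 1.57, 0.955]
force: [0.9, -0.5, 0.2]
width: 85.6
```

Emit:
servo_tool --rows '[{"dx":-0.016,"dy":-0.0585,"dz":-0.0096,"wx":0.966,"wy":0,"wz":0,"fingers":0},{"dx":-0.016,"dy":-0.0592,"dz":-0.0036,"wx":0.966,"wy":0,"wz":0,"fingers":0},{"dx":0,"dy":-0.0592,"dz":0.0024,"wx":0.966,"wy":0,"wz":0,"fingers":0},{"dx":0,"dy":-0.0587,"dz":0.0083,"wx":0.966,"wy":0,"wz":0,"fingers":0},{"dx":0,"dy":-0.0576,"dz":0.0142,"wx":0.966,"wy":0,"wz":0,"fingers":0}]'

```text
clock: 2.8
eef_pos: [479.9, 177.9, 285.4]
tool_rot: [0.646, 1.57, 0.74]
force: [0.7, 0.5, -0.4]
width: 85.9
```

Emit:
servo_tool --rows '[{"dx":0,"dy":-0.0558,"dz":0.02,"wx":0.966,"wy":0,"wz":0,"fingers":0},{"dx":0,"dy":-0.0535,"dz":0.0255,"wx":0.966,"wy":0,"wz":0,"fingers":0},{"dx":0,"dy":-0.0507,"dz":0.0308,"wx":0.966,"wy":0,"wz":0,"fingers":0},{"dx":0,"dy":-0.0473,"dz":0.0357,"wx":0.966,"wy":0,"wz":0,"fingers":0},{"dx":0,"dy":-0.0435,"dz":0.0403,"wx":0.966,"wy":0,"wz":0,"fingers":0}]'

```text
clock: 3.42
eef_pos: [574.6, -23.1, 285.3]
tool_rot: [1.128, 1.57, 0.716]
force: [0.4, -0.3, -0.6]
width: 85.3
```

Emit:
servo_tool --rows '[{"dx":0,"dy":0,"dz":0,"wx":0,"wy":0,"wz":0,"fingers":0},{"dx":0,"dy":0,"dz":0,"wx":0,"wy":0,"wz":0,"fingers":0}]'

```text
clock: 3.68
eef_pos: [573.7, -21.3, 284.9]
tool_rot: [2.598, 1.57, 2.189]
force: [-0.3, 0.7, -0.7]
width: 85.2
```

```bash
cat > look.py <<'E'
import sys
from h import *
n=sys.argv[1]
for c in sys.argv[2:]:
    ci=ctrl.camera_info(c); im=ctrl.get_image(c); cv2.imwrite(f"pics/{c}{n}.png",im[:,:,::-1])
    import pickle; pickle.dump(ci,open(f"pics/{c}{n}.pkl","wb"))
s=ctrl.read_state();print(s["clock"],s["eef_pos"].round(1),s["tool_rot"].round(3),s["force"].round(1),s["width"])
E
python3 look.py 1 wrist scene top
```

```text
3.825 [573.7 -20.4 285.1] [2.211 1.57  1.804] [-0.7 -0.3  1.1] 85.3230417907634
```

View pics/wrist1.png

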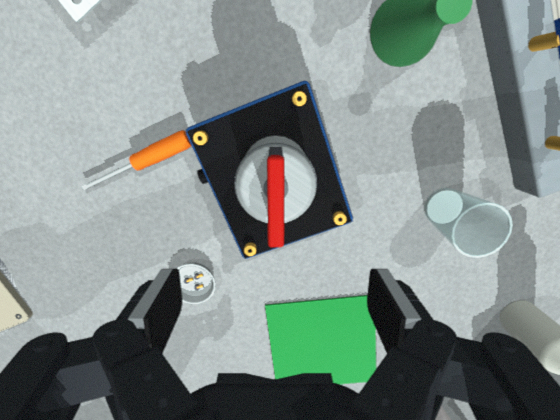

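```bash
cat > m2.py <<'E'
import pickle,sys
from h import *
np.set_printoptions(precision=1,suppress=True)
ci=pickle.load(open("pics/wrist1.pkl","rb")); im=cv2.imread("pics/wrist1.png")
hsv=cv2.cvtColor(im,cv2.COLOR_BGR2HSV)
def comp(m,amin):
    n,l,st,c=cv2.connectedComponentsWithStats(m)
    return [(c[i],st[i],(l==i)) for i in range(1,n) if st[i][4]>=amin]
m=cv2.inRange(hsv,(10,90,80),(32,255,255));m[:,:190]=0;m[:,352:]=0;m[:80]=0;m[262:]=0
for c,s,_ in comp(m,40): 
    ctr=[s[0]+(s[2]-1)/2,s[1]+(s[3]-1)/2]; print("brass",c,s,onz(ci,ctr,70)[:2])
m=cv2.inRange(hsv,(0,120,60),(6,255,255));m[:,:255]=0;m[:,300:]=0
for c,s,q in comp(m,100):
    print("red",c,s)
    pts=np.argwhere(q)[:,::-1]; 
    for r in (165,185,205,225,240):
        row=pts[pts[:,1]==r]; a=onz(ci,[row[:,0].min()-.5,r],207);b=onz(ci,[row[:,0].max()+.5,r],207); print(r,row[:,0].min(),row[:,0].max(),(a+b)[:2]/2,np.linalg.norm(a-b))
    print("ends",onz(ci,[275.5,s[1]-.5],207),onz(ci,[275.5,s[1]+s[3]-.5],207))
m=cv2.inRange(hsv,(50,100,50),(75,255,255))
big=max(comp(m,500),key=lambda t:t[1][4]);print("mat",big[1])
o=-ci["R"].T@ci["t"];print("cam",o)
print(toolR()[1])
E
python3 m2.py
```

```text
brass [299.1  98.2] [292  91  15  16 183] [631.8  43. ]
brass [199.9 137.8] [192 131  16  15 180] [507.7  48.6]
brass [339.4 217.9] [333 211  14  14 149] [ 625.2 -110.8]
brass [249.8 249.2] [243 243  14  13 139] [ 501.5 -105.5]
red [275.3 200.8] [ 267  155   18   93 1519]
165 267 283 [587.    8.6] 13.296849213534824
185 267 283 [580.6  -6.2] 13.562168874037797
205 268 283 [574.3 -21.8] 13.024272823168367
225 268 284 [567.8 -38. ] 14.125925448133852
240 267 284 [562.  -50.3] 15.193819172017271
ends [590.6  16.  207. ] [559.3 -56.7 207. ]
mat [ 265  295  112   90 8195]
cam [606.2  54.1 458.6]
[[-0.   0.4  0.9]
 [ 0.   0.9 -0.4]
 [-1.   0.  -0. ]]
```

Emit:
servo_tool --rows '[{"dx":0.04,"dy":0,"dz":0.0015,"wx":0,"wy":0,"wz":0,"fingers":0},{"dx":0.04,"dy":0,"dz":0,"wx":0,"wy":0,"wz":0,"fingers":0},{"dx":0.04,"dy":0,"dz":0,"wx":0,"wy":0,"wz":0,"fingers":0},{"dx":0.018,"dy":0,"dz":0,"wx":0,"wy":0,"wz":0,"fingers":0.3},{"dx":0,"dy":0,"dz":0,"wx":0,"wy":0,"wz":0,"fingers":1}]'

```text
clock: 4.45
eef_pos: [574.6, -21.8, 181.2]
tool_rot: [-2.888, 1.569, 2.986]
force: [0.1, -0.6, 0.7]
width: 51.5
```

Emit:
servo_tool --rows '[{"dx":0,"dy":0,"dz":0,"wx":0,"wy":0,"wz":0,"fingers":1},{"dx":0,"dy":0,"dz":0,"wx":0,"wy":0,"wz":0,"fingers":1},{"dx":0,"dy":0,"dz":0,"wx":0,"wy":0,"wz":0,"fingers":1},{"dx":0,"dy":0,"dz":0,"wx":0,"wy":0,"wz":0,"fingers":1}]'

```text
clock: 4.95
eef_pos: [575.2, -22.5, 181.9]
tool_rot: [0.705, 1.57, 0.296]
force: [0.3, -0.6, -0.2]
width: -0.1
```

```bash
python3 look.py 2 scene
```

```text
5.0 [575.1 -22.5 181.8] [0.677 1.57  0.268] [ 0.3  0.  -0.4] 0.1704447558917496
```

View pics/scene2.png

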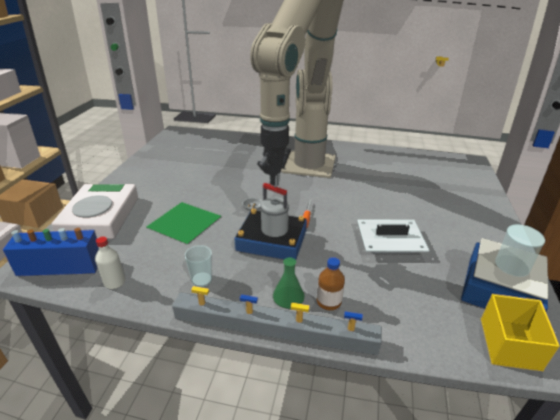

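```bash
python3 look.py 3 wrist top; python3 - <<'E'
from h import *
p,R=toolR()
for c in ("scene","top","wrist"):
    print(c,proj(ctrl.camera_info(c),[p,p+R[:,0]*-19,[575,-20,207]]).round(1))
im=cv2.imread("pics/scene2.png")[120:260,210:340];cv2.imwrite("pics/s2z.png",cv2.resize(im,None,fx=5,fy=4.2))
E
```

```text
5.1 [575.  -22.5 181.6] [1.271 1.571 0.861] [-0.5  0.3  0.1] -0.01096262291917967
scene [[274.2 194.5]
 [274.2 188.7]
 [275.  186.8]]
top [[290.5 208. ]
 [290.6 207.4]
 [289.7 207.2]]
wrist [[274.6 245.9]
 [274.7 261.4]
 [272.8 263.3]]
```

View pics/s2z.png

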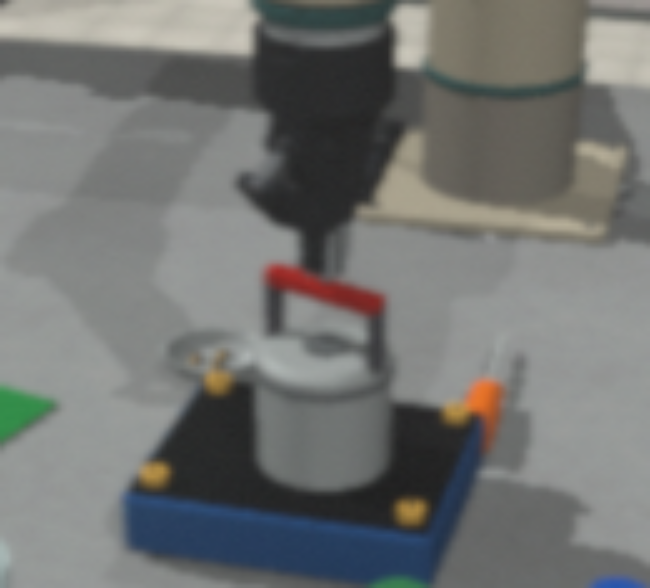

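View pics/wrist3.png

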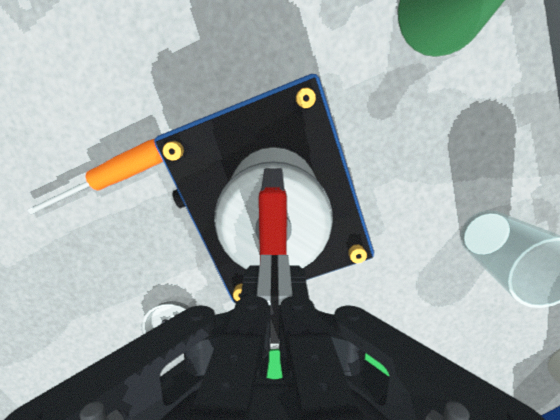

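View pics/top3.png

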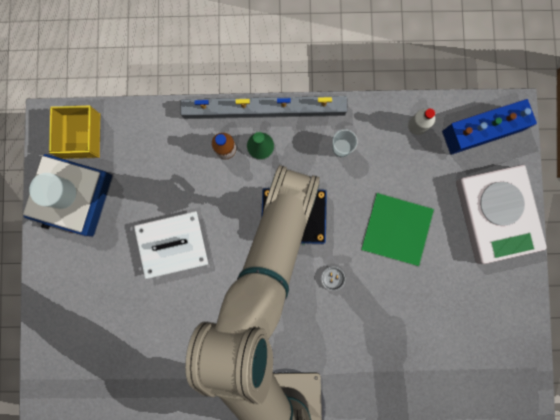

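```bash
python3 - <<'E'
import cv2
im=cv2.imread("pics/wrist3.png")[160:400,190:360];cv2.imwrite("pics/w3z.png",cv2.resize(im,None,fx=4,fy=2.5*1,interpolation=cv2.INTER_CUBIC)[:600])
im=cv2.imread("pics/scene2.png")[165:245,240:320];cv2.imwrite("pics/s2z2.png",cv2.resize(im,None,fx=7,fy=7,interpolation=cv2.INTER_CUBIC))
E
```

```text
(no output)
```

View pics/w3z.png

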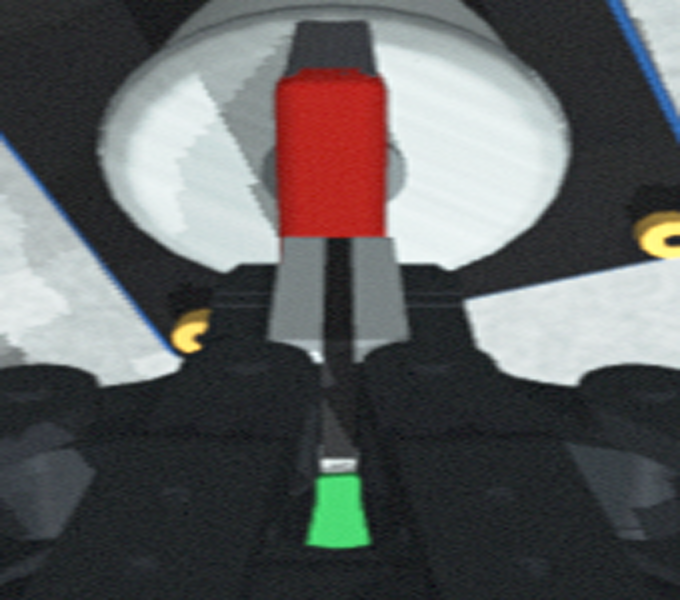

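View pics/s2z2.png

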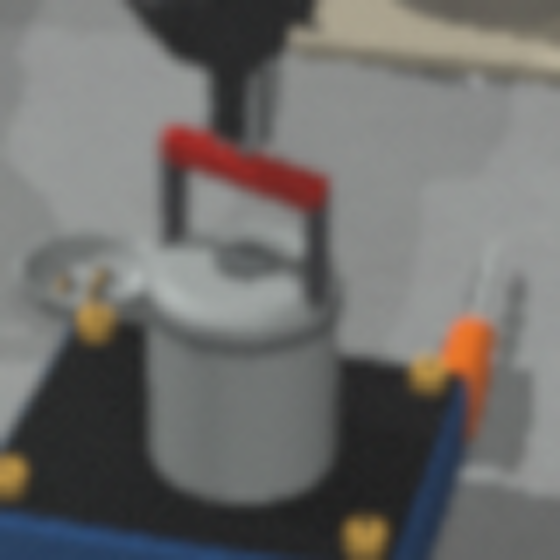

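```bash
python3 - <<'E'
from h import *
im=cv2.imread("pics/scene1.png");cs=ctrl.camera_info("scene")
q=proj(cs,[[573.7,-20.4,285],[573.7,-20.4,285+19],[573.7,-20.4,285+73],[573.7,-20.4,285-27]]);print(q)
z=cv2.resize(im[100:240,200:340],None,fx=4.2,fy=4.2,interpolation=cv2.INTER_CUBIC)
for a in q: cv2.circle(z,tuple(int(v) for v in (a-[200,100])*4.2),3,(0,255,255),-1)
cv2.imwrite("pics/s1z.png",z)
im=cv2.imread("pics/scene2.png")
q=proj(cs,[[575,-22,181],[575,-22,181+19],[575,-22,181+73]])
z=cv2.resize(im[100:240,200:340],None,fx=4.2,fy=4.2,interpolation=cv2.INTER_CUBIC)
for a in q: cv2.circle(z,tuple(int(v) for v in (a-[200,100])*4.2),3,(0,255,255),-1)
cv2.imwrite("pics/s2z3.png",z)
E
```

```text
[[275.10876538 161.61735605]
 [275.13626935 155.235374  ]
 [275.21879833 136.42942059]
 [275.07097535 170.48328089]]
```

View pics/s1z.png

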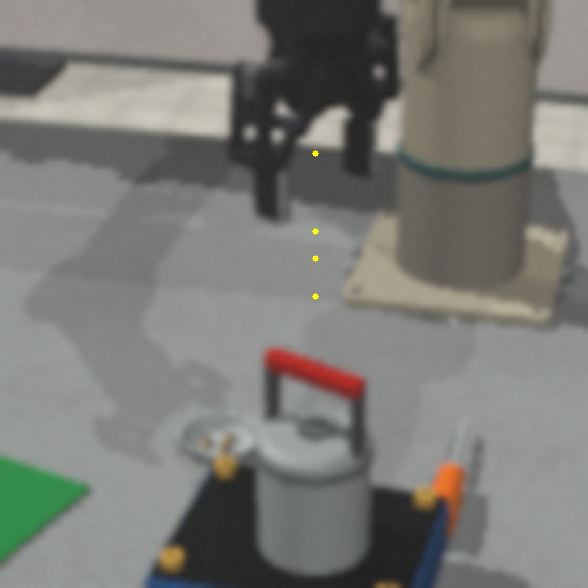

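View pics/s2z3.png

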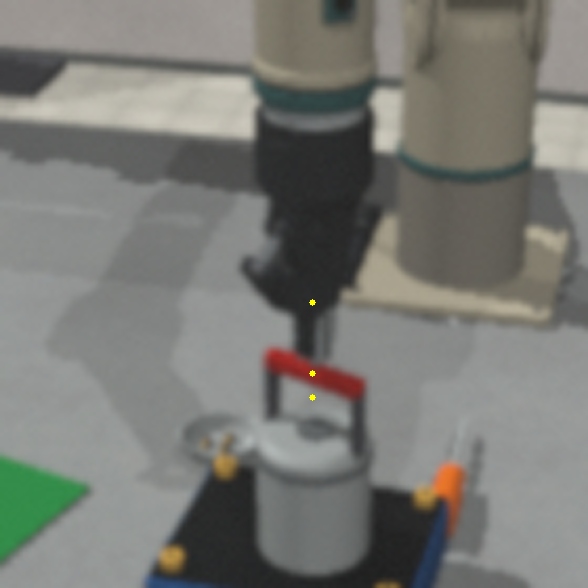

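```bash
python3 - <<'E'
from h import *
p,R=toolR();ci=ctrl.camera_info("wrist")
for w in (0,7,11):
  for d in (0,10,20,25,30,35,40): print(w,d,proj(ci,[p+R@[-d,w,0]]).round(1))
print(ci["R"]@R, ci["R"]@p+ci["t"])
print(p,ctrl.read_state()["qpos"].round(4))
E
```

```text
0 0 [[274.6 245.9]]
0 10 [[274.7 253.7]]
0 20 [[274.7 262.3]]
0 25 [[274.7 266.9]]
0 30 [[274.7 271.8]]
0 35 [[274.8 277.1]]
0 40 [[274.8 282.6]]
7 0 [[274.7 234.9]]
7 10 [[274.7 242.2]]
7 20 [[274.7 250.2]]
7 25 [[274.7 254.6]]
7 30 [[274.8 259.3]]
7 35 [[274.8 264.2]]
7 40 [[274.8 269.4]]
11 0 [[274.7 228.5]]
11 10 [[274.7 235.5]]
11 20 [[274.7 243.2]]
11 25 [[274.7 247.4]]
11 30 [[274.8 251.9]]
11 35 [[274.8 256.6]]
11 40 [[274.8 261.7]]
[[-1.02046713e-04  4.67421666e-04  9.99999886e-01]
 [-3.15309547e-01 -9.48988788e-01  4.11401665e-04]
 [ 9.48988872e-01 -3.15309469e-01  2.44223701e-04]] [  0.3025658   23.25281654 190.78213885]
[575.03332814 -22.45812303 181.64280622] [-0.3151  0.5859  0.4806  1.762  -0.3392  0.8766 -0.0927]
```

Emit:
servo_tool --rows '[{"dx":0,"dy":0,"dz":0,"wx":0,"wy":0,"wz":0,"fingers":0},{"dx":0,"dy":0,"dz":0,"wx":0,"wy":0,"wz":0,"fingers":0},{"dx":0,"dy":0,"dz":0,"wx":0,"wy":0,"wz":0,"fingers":0},{"dx":0,"dy":0,"dz":0,"wx":0,"wy":0,"wz":0,"fingers":0},{"dx":0,"dy":0,"dz":0,"wx":0,"wy":0,"wz":0,"fingers":0}]'

```text
clock: 5.72
eef_pos: [575.0, -22.5, 181.6]
tool_rot: [2.118, 1.571, 1.709]
force: [-0.7, -0.2, -0.1]
width: 85.5
```

Emit:
servo_tool --rows '[{"dx":0.014,"dy":0,"dz":0,"wx":0,"wy":0,"wz":0,"fingers":0},{"dx":0.014,"dy":0,"dz":0,"wx":0,"wy":0,"wz":0,"fingers":0},{"dx":0.013,"dy":0,"dz":0,"wx":0,"wy":0,"wz":0,"fingers":0},{"dx":0,"dy":0,"dz":0,"wx":0,"wy":0,"wz":0,"fingers":0}]'

```text
clock: 6.22
eef_pos: [574.2, -22.4, 149.6]
tool_rot: [-2.722, 1.568, -3.131]
force: [0.3, -0.5, -0.7]
width: 85.5
```

```bash
python3 look.py 4 wrist scene
```

```text
6.325 [575.  -22.6 150.7] [-2.139  1.571 -2.548] [ 0.2  0.1 -0.2] 85.31239675792645
```

View pics/wrist4.png

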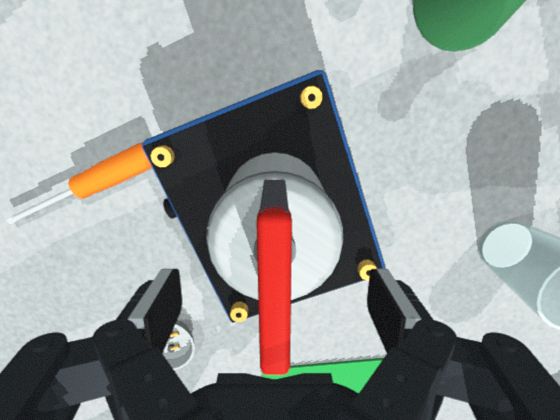

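View pics/scene4.png

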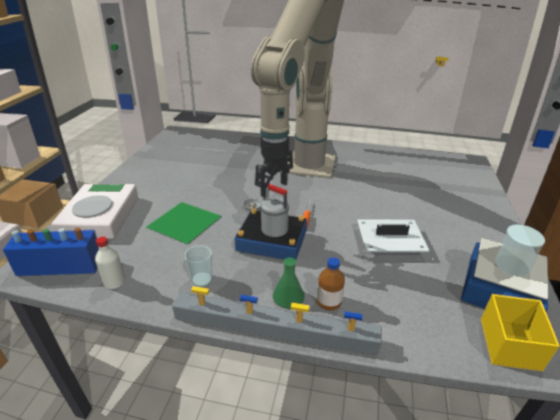

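Emit:
servo_tool --rows '[{"dx":0,"dy":0,"dz":0,"wx":0,"wy":0,"wz":0,"fingers":1},{"dx":0,"dy":0,"dz":0,"wx":0,"wy":0,"wz":0,"fingers":1},{"dx":0,"dy":0,"dz":0,"wx":0,"wy":0,"wz":0,"fingers":1},{"dx":0,"dy":0,"dz":0,"wx":0,"wy":0,"wz":0,"fingers":1},{"dx":0,"dy":0,"dz":0,"wx":0,"wy":0,"wz":0,"fingers":1}]'

```text
clock: 6.95
eef_pos: [574.8, -22.3, 151.0]
tool_rot: [2.582, 1.57, 2.173]
force: [-1.6, 0.5, 2.5]
width: 13.2
```

```bash
python3 look.py 5 wrist
```

```text
7.0 [574.8 -22.3 151.1] [2.526 1.57  2.116] [-1.1  1.2  3.4] 12.80925791001057
```

View pics/wrist5.png

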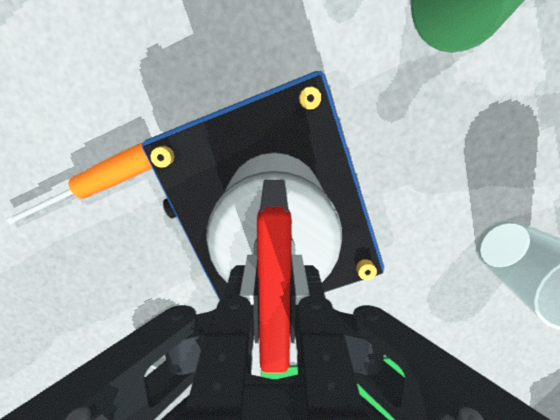

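Emit:
servo_tool --rows '[{"dx":-0.013,"dy":0,"dz":0,"wx":0,"wy":0,"wz":0,"fingers":1},{"dx":-0.027,"dy":0,"dz":0,"wx":0,"wy":0,"wz":0,"fingers":1},{"dx":-0.027,"dy":0,"dz":0,"wx":0,"wy":0,"wz":0,"fingers":1},{"dx":0,"dy":-0.015,"dz":0.004,"wx":0,"wy":0,"wz":0,"fingers":1},{"dx":0,"dy":-0.03,"dz":0.008,"wx":0,"wy":0,"wz":0,"fingers":1}]'

```text
clock: 7.62
eef_pos: [569.2, -56.8, 200.2]
tool_rot: [-2.998, 1.569, 2.878]
force: [-0.1, -1.2, -4.4]
width: 12.7
```

```bash
python3 look.py 6 wrist scene
```

```text
7.725 [568.2 -61.9 200.4] [-1.656  1.567 -2.07 ] [-0.1 -0.6 -4.4] 12.680673252459831
```

View pics/scene6.png

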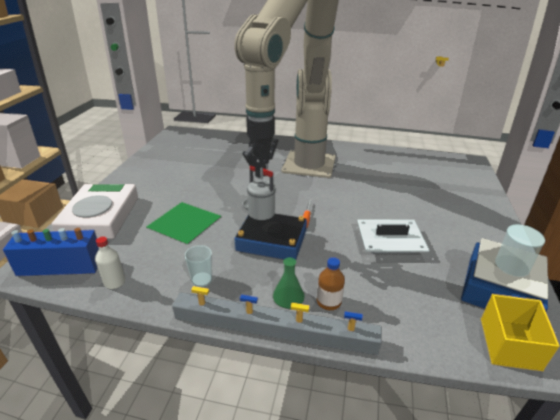

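Emit:
servo_tool --rows '[{"dx":0,"dy":-0.042,"dz":0.0106,"wx":0,"wy":0,"wz":0,"fingers":1},{"dx":0,"dy":-0.048,"dz":0.012,"wx":0,"wy":0,"wz":0,"fingers":1},{"dx":0,"dy":-0.05,"dz":0.0126,"wx":0,"wy":0,"wz":0,"fingers":1},{"dx":0,"dy":-0.05,"dz":0.0126,"wx":0,"wy":0,"wz":0,"fingers":1},{"dx":0,"dy":-0.05,"dz":0.0126,"wx":0,"wy":0,"wz":0,"fingers":1}]'

```text
clock: 8.35
eef_pos: [538.6, -241.5, 200.0]
tool_rot: [-3.018, 1.569, 2.855]
force: [-0.4, -0.2, -3.8]
width: 13.2
```

Emit:
servo_tool --rows '[{"dx":0,"dy":-0.05,"dz":0.0126,"wx":0,"wy":0,"wz":0,"fingers":1},{"dx":0,"dy":-0.045,"dz":0.0114,"wx":0,"wy":0,"wz":0,"fingers":1},{"dx":0,"dy":-0.03,"dz":0.0076,"wx":0,"wy":0,"wz":0,"fingers":1},{"dx":0,"dy":-0.015,"dz":0.004,"wx":0,"wy":0,"wz":0,"fingers":1},{"dx":0,"dy":0,"dz":0,"wx":0,"wy":0,"wz":0,"fingers":1}]'

```text
clock: 8.98
eef_pos: [521.7, -347.5, 200.4]
tool_rot: [3.092, 1.57, 2.681]
force: [0.1, 0.4, -4.5]
width: 13.2
```

```bash
python3 look.py 7 wrist scene top
```

```text
9.125 [ 523.  -345.3  200.7] [2.08  1.569 1.672] [ 0.3 -0.2 -4. ] 13.187327067797685
```

View pics/wrist7.png

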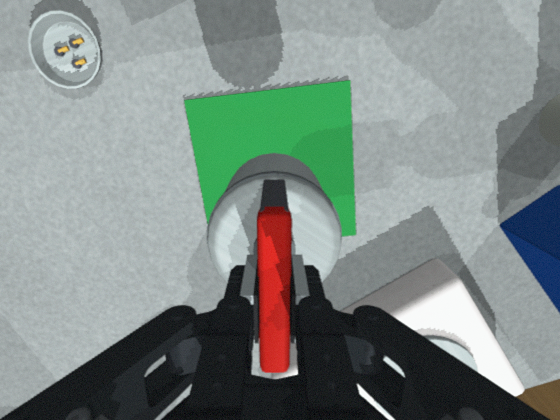

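View pics/scene7.png

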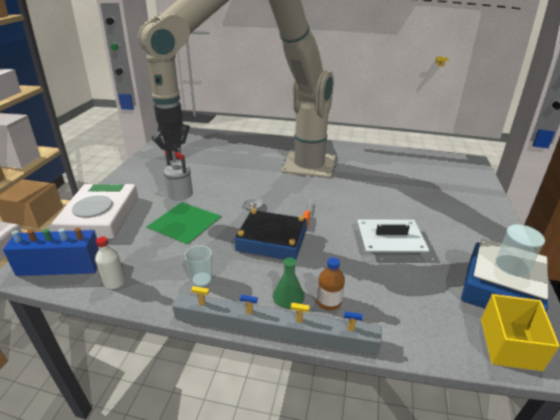

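```bash
python3 - <<'E'
import pickle
from h import *
ci=pickle.load(open("pics/wrist7.pkl","rb"))
c=[onz(ci,p,4) for p in ((184,98),(350,77),(356,234))];print(np.round(c,1),(c[0]+c[2])/2,np.linalg.norm(c[0]-c[1]),np.linalg.norm(c[2]-c[1]))
# scene7 overlay mat
E
```

```text
[[ 464.9 -232.8    4. ]
 [ 636.2 -284.3    4. ]
 [ 583.3 -457.9    4. ]] [ 524.07492515 -345.31032584    4.        ] 178.93719163352975 181.4599376896104
```

Emit:
servo_tool --rows '[{"dx":0.02,"dy":0,"dz":0,"wx":0,"wy":0,"wz":0,"fingers":1},{"dx":0.035,"dy":0,"dz":0,"wx":0,"wy":0,"wz":0,"fingers":1},{"dx":0.035,"dy":0,"dz":0,"wx":0,"wy":0,"wz":0,"fingers":1},{"dx":0.03,"dy":0,"dz":0,"wx":0,"wy":0,"wz":0,"fingers":1},{"dx":0.012,"dy":0,"dz":0,"wx":0,"wy":0,"wz":0,"fingers":1}]'

```text
clock: 9.75
eef_pos: [521.6, -345.4, 99.9]
tool_rot: [2.884, 1.567, 2.476]
force: [0.4, -0.4, -4.4]
width: 12.9
```

Emit:
servo_tool --rows '[{"dx":0.004,"dy":0,"dz":0,"wx":0,"wy":0,"wz":0,"fingers":1},{"dx":0.0025,"dy":0,"dz":0,"wx":0,"wy":0,"wz":0,"fingers":1},{"dx":0,"dy":0,"dz":0,"wx":0,"wy":0,"wz":0,"fingers":1}]'

```text
clock: 10.12
eef_pos: [522.9, -347.4, 97.9]
tool_rot: [-0.125, 1.57, -0.534]
force: [0.7, 0.6, -5.0]
width: 12.7
```

Emit:
servo_tool --rows '[{"dx":0.002,"dy":0,"dz":0,"wx":0,"wy":0,"wz":0,"fingers":1},{"dx":0.0015,"dy":0,"dz":0,"wx":0,"wy":0,"wz":0,"fingers":1},{"dx":0,"dy":0,"dz":0,"wx":0,"wy":0,"wz":0,"fingers":1}]'

```text
clock: 10.5
eef_pos: [522.5, -347.3, 95.1]
tool_rot: [0.173, 1.57, -0.236]
force: [0.0, 1.2, 0.1]
width: 13.2
```

Emit:
servo_tool --rows '[{"dx":0.0005,"dy":0,"dz":0,"wx":0,"wy":0,"wz":0,"fingers":1},{"dx":0,"dy":0,"dz":0,"wx":0,"wy":0,"wz":0,"fingers":0.7},{"dx":0,"dy":0,"dz":0,"wx":0,"wy":0,"wz":0,"fingers":0.3},{"dx":0,"dy":0,"dz":0,"wx":0,"wy":0,"wz":0,"fingers":0},{"dx":0,"dy":0,"dz":0,"wx":0,"wy":0,"wz":0,"fingers":0}]'

```text
clock: 11.12
eef_pos: [522.4, -347.2, 94.1]
tool_rot: [-1.217, 1.571, -1.626]
force: [-0.3, 1.2, 0.4]
width: 78.2
```

Emit:
servo_tool --rows '[{"dx":0,"dy":0,"dz":0,"wx":0,"wy":0,"wz":0,"fingers":0},{"dx":0,"dy":0,"dz":0,"wx":0,"wy":0,"wz":0,"fingers":0}]'

```text
clock: 11.38
eef_pos: [522.4, -347.1, 94.2]
tool_rot: [-3.002, 1.571, 2.872]
force: [0.4, -0.4, 0.0]
width: 85.2
```

```bash
python3 look.py 8 wrist scene
```

```text
11.475 [ 522.4 -347.1   94.2] [3.015 1.571 2.606] [ 0.   1.1 -0.9] 85.5831529816576
```

View pics/scene8.png

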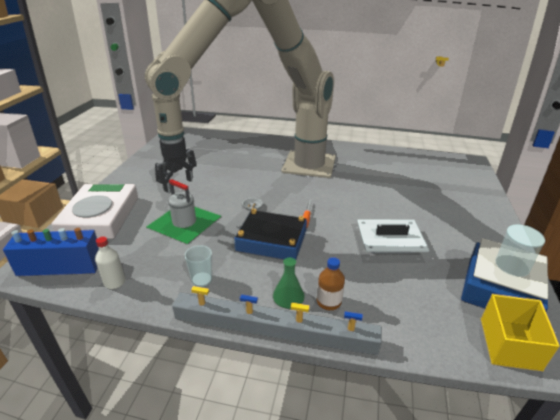

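View pics/wrist8.png

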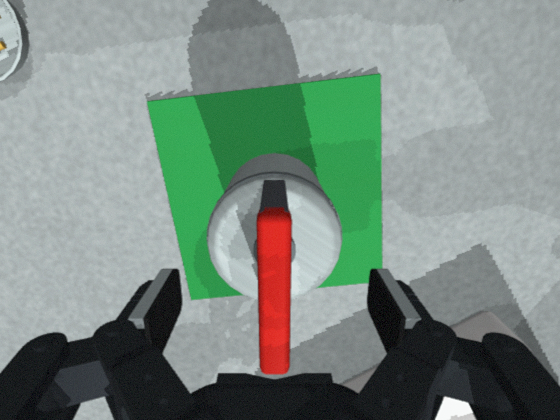

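```bash
cat > m3.py <<'E'
from h import *
np.set_printoptions(precision=2,suppress=True)
ct=ctrl.camera_info("top")
def fit(obs,z=None):
    model=np.array([[62,78],[-62,78],[-62,-78],[62,-78.]])
    m=model-model.mean(0);o=obs-obs.mean(0)
    H=m.T@o;a=np.arctan2(H[0,1]-H[1,0],H[0,0]+H[1,1])
    R=np.array([[np.cos(a),-np.sin(a)],[np.sin(a),np.cos(a)]])
    return obs.mean(0),a,(o-m@R.T)
if __name__=="__main__":
    h=np.array([[114,179],[471,96],[533,381],[175,464]])/7+np.array([125,205])-0.43
    # order: image left=+y, up=+x -> TL=+x+y, TR=+x-y, BR=-x-y, BL=-x+y
    W=np.array([onz(ct,p,35)[:2] for p in h]); print(W)
    print(fit(W[[0,3,2,1]]))
    d=np.array([[631.8,43],[507.7,48.6],[501.5,-105.5],[625.2,-110.8]]);print("drive",fit(d))
    q=ctrl.read_state();print(q["clock"],q["qpos"].round(2))
E
python3 m3.py
```

```text
[[529.91 420.87]
 [562.53 268.53]
 [441.69 242.81]
 [409.2  394.55]]
(array([485.83, 331.69]), np.float64(0.2114131503728916), array([[-0.17, -0.09],
       [ 0.35, -0.39],
       [ 0.11,  0.39],
       [-0.29,  0.09]]))
drive (array([566.55, -31.18]), np.float64(-0.04248859597298101), array([[-0.01, -1.12],
       [-0.22, -0.79],
       [ 0.21,  0.97],
       [ 0.02,  0.94]]))
11.475 [ 0.3   0.76  0.41  1.69 -0.4   0.78  0.48]
```

Emit:
servo_tool --rows '[{"dx":-0.03,"dy":0,"dz":0,"wx":0,"wy":0,"wz":0,"fingers":0},{"dx":-0.06,"dy":0,"dz":0,"wx":0,"wy":0,"wz":0,"fingers":0},{"dx":-0.06,"dy":0,"dz":0,"wx":0,"wy":0,"wz":0,"fingers":0},{"dx":-0.04,"dy":0,"dz":0,"wx":0,"wy":0,"wz":0,"fingers":0},{"dx":0,"dy":0,"dz":0,"wx":0,"wy":0,"wz":0,"fingers":0}]'

```text
clock: 12.1
eef_pos: [523.7, -348.4, 239.5]
tool_rot: [-0.149, 1.565, -0.559]
force: [0.5, 0.3, 0.0]
width: 85.7
```

```bash
python3 look.py 9 wrist; python3 -c "
from h import *
plan([486,332,235],0.211,15)"
```

```text
12.15 [ 522.8 -347.4  237.6] [-0.019  1.569 -0.429] [-0.1  1.3  0.3] 85.61926297963358
 turn [-5.924  0.018  0.006] shift(before turn axes) [ 0.0026  0.8115 -0.4056] shift(after) [0.0034 0.896  0.1418]
0 [ 0.0002  0.0541 -0.027 ] [-0.395  0.001  0.   ]
1 [ 0.0002  0.0552 -0.0248] [-0.395  0.001  0.   ]
2 [ 0.0002  0.0561 -0.0225] [-0.395  0.001  0.   ]
3 [ 0.0002  0.057  -0.0201] [-0.395  0.001  0.   ]
4 [ 0.0002  0.0578 -0.0178] [-0.395  0.001  0.   ]
5 [ 0.0002  0.0585 -0.0154] [-0.395  0.001  0.   ]
6 [ 0.0002  0.0591 -0.0129] [-0.395  0.001  0.   ]
7 [ 0.0002  0.0596 -0.0105] [-0.395  0.001  0.   ]
8 [ 0.0002  0.0599 -0.008 ] [-0.395  0.001  0.   ]
9 [ 0.0002  0.0602 -0.0055] [-0.395  0.001  0.   ]
10 [ 0.0002  0.0604 -0.003 ] [-0.395  0.001  0.   ]
11 [ 0.0002  0.0605 -0.0005] [-0.395  0.001  0.   ]
12 [0.0002 0.0604 0.002 ] [-0.395  0.001  0.   ]
13 [0.0002 0.0603 0.0045] [-0.395  0.001  0.   ]
14 [0.0002 0.0601 0.007 ] [-0.395  0.001  0.   ]
```

View pics/wrist9.png

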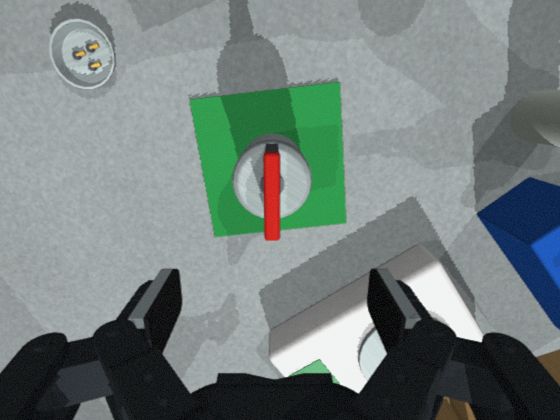

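```bash
python3 -c "
from h import *
plan([566,-31,235],-0.0425,7)"
```

```text
turn [-3.504  0.018  0.004] shift(before turn axes) [ 0.0032  0.4099 -0.1151] shift(after) [0.0034 0.4239 0.0397]
0 [ 0.0005  0.0586 -0.0164] [-0.501  0.003  0.001]
1 [ 0.0005  0.0593 -0.0133] [-0.501  0.003  0.001]
2 [ 0.0005  0.06   -0.0102] [-0.501  0.003  0.001]
3 [ 0.0005  0.0604 -0.0071] [-0.501  0.003  0.001]
4 [ 0.0005  0.0607 -0.0039] [-0.501  0.003  0.001]
5 [ 0.0005  0.0608 -0.0007] [-0.501  0.003  0.001]
6 [0.0005 0.0608 0.0025] [-0.501  0.003  0.001]
```

Emit:
servo_tool --rows '[{"dx":0,"dy":0.0586,"dz":-0.0164,"wx":-0.5,"wy":0,"wz":0,"fingers":0},{"dx":0,"dy":0.0593,"dz":-0.0133,"wx":-0.5,"wy":0,"wz":0,"fingers":0},{"dx":0,"dy":0.06,"dz":-0.01,"wx":-0.5,"wy":0,"wz":0,"fingers":0},{"dx":0,"dy":0.0604,"dz":-0.007,"wx":-0.5,"wy":0,"wz":0,"fingers":0},{"dx":0,"dy":0.0607,"dz":-0.004,"wx":-0.5,"wy":0,"wz":0,"fingers":0}]'

```text
clock: 12.78
eef_pos: [552.6, -119.3, 235.2]
tool_rot: [3.075, 1.568, 2.929]
force: [0.0, 1.1, 0.6]
width: 85.3
```

Emit:
servo_tool --rows '[{"dx":0,"dy":0.0608,"dz":-0.0007,"wx":-0.5,"wy":0,"wz":0,"fingers":0},{"dx":0,"dy":0.0608,"dz":0.0025,"wx":-0.5,"wy":0,"wz":0,"fingers":0},{"dx":0,"dy":0,"dz":0,"wx":0,"wy":0,"wz":0,"fingers":0},{"dx":0,"dy":0,"dz":0,"wx":0,"wy":0,"wz":0,"fingers":0}]'

```text
clock: 13.28
eef_pos: [565.0, -31.5, 235.7]
tool_rot: [-2.717, 1.568, -2.76]
force: [0.5, 0.1, -0.4]
width: 85.3
```

```bash
python3 look.py 10 wrist; python3 -c "
from h import *
plan([486,332,235],0.211,8)"
```

```text
13.325 [565.1 -32.2 236. ] [-2.54   1.569 -2.585] [-0.3 -0.3  0.3] 85.16324328565783
 turn [-2.443 -0.017  0.009] shift(before turn axes) [ 0.001   0.4804 -0.1272] shift(after) [ 0.0013  0.497  -0.0015]
0 [ 0.0001  0.0601 -0.0159] [-0.305 -0.002  0.001]
1 [ 0.0001  0.0605 -0.014 ] [-0.305 -0.002  0.001]
2 [ 0.0001  0.0609 -0.012 ] [-0.305 -0.002  0.001]
3 [ 0.0001  0.0613 -0.0101] [-0.305 -0.002  0.001]
4 [ 0.0001  0.0616 -0.0081] [-0.305 -0.002  0.001]
5 [ 0.0001  0.0618 -0.0061] [-0.305 -0.002  0.001]
6 [ 0.0001  0.062  -0.0042] [-0.305 -0.002  0.001]
7 [ 0.0002  0.0621 -0.0022] [-0.305 -0.002  0.001]
```

View pics/wrist10.png

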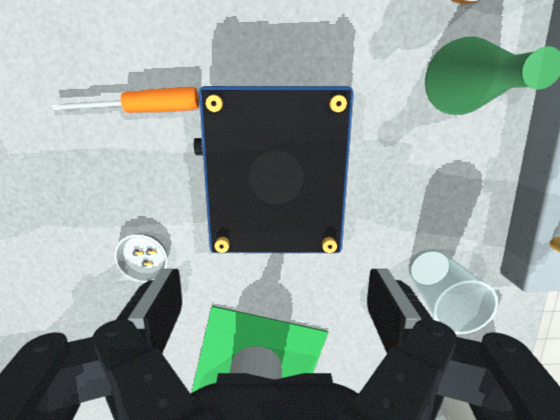

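Drive is clear; posts at about (213,103), (338,103), (222,245), (330,245). On to the platform.

Emit:
servo_tool --rows '[{"dx":0,"dy":0.06,"dz":-0.016,"wx":-0.305,"wy":0,"wz":0,"fingers":0},{"dx":0,"dy":0.0605,"dz":-0.014,"wx":-0.305,"wy":0,"wz":0,"fingers":0},{"dx":0,"dy":0.061,"dz":-0.012,"wx":-0.305,"wy":0,"wz":0,"fingers":0},{"dx":0,"dy":0.0613,"dz":-0.01,"wx":-0.305,"wy":0,"wz":0,"fingers":0},{"dx":0,"dy":0.0616,"dz":-0.008,"wx":-0.305,"wy":0,"wz":0,"fingers":0}]'

```text
clock: 13.95
eef_pos: [516.1, 196.1, 236.6]
tool_rot: [-1.647, 1.57, -1.532]
force: [0.6, 1.1, 0.2]
width: 85.4
```

Emit:
servo_tool --rows '[{"dx":0,"dy":0.0618,"dz":-0.006,"wx":-0.305,"wy":0,"wz":0,"fingers":0},{"dx":0,"dy":0.062,"dz":-0.004,"wx":-0.305,"wy":0,"wz":0,"fingers":0},{"dx":0,"dy":0.062,"dz":-0.002,"wx":-0.305,"wy":0,"wz":0,"fingers":0},{"dx":0,"dy":0,"dz":0,"wx":0,"wy":0,"wz":0,"fingers":0},{"dx":0,"dy":0,"dz":0,"wx":0,"wy":0,"wz":0,"fingers":0}]'

```text
clock: 14.58
eef_pos: [487.4, 331.0, 236.4]
tool_rot: [-1.734, 1.569, -1.524]
force: [0.1, -1.0, -0.3]
width: 85.8
```

```bash
python3 look.py 11 wrist
```

```text
14.625 [487.6 330.6 236.6] [-1.657  1.569 -1.448] [ 0.   0.9 -0.2] 85.85747193713728
```

View pics/wrist11.png

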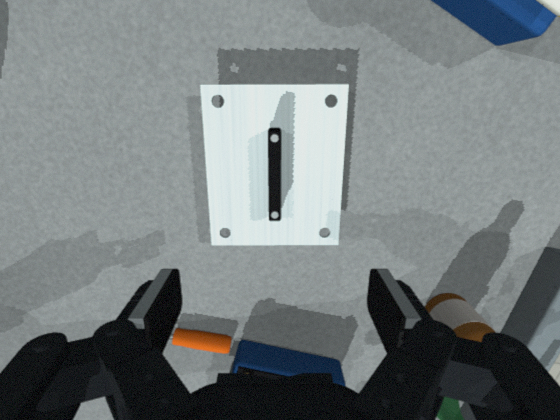

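```bash
cat > m4.py <<'E'
import pickle
from h import *
from m3 import fit
np.set_printoptions(precision=2,suppress=True)
def cen(im,p,bright,r=13):
    x,y=p; w=im[y-r:y+r+1,x-r:x+r+1]
    if bright: m=cv2.inRange(cv2.cvtColor(w,cv2.COLOR_BGR2HSV),(15,80,90),(35,255,255))
    else: m=(cv2.cvtColor(w,cv2.COLOR_BGR2GRAY)<175).astype(np.uint8)*255
    n,l,st,c=cv2.connectedComponentsWithStats(m)
    i=min(range(1,n),key=lambda k:np.hypot(*(c[k]-r)) - st[k][4]*.05)
    cnt=cv2.findContours((l==i).astype(np.uint8),cv2.RETR_EXTERNAL,cv2.CHAIN_APPROX_NONE)[0][0]
    (cx,cy),ax,_=cv2.fitEllipse(cnt); return np.array([x-r+cx,y-r+cy]),ax
ci=pickle.load(open("pics/wrist10.pkl","rb"));im=cv2.imread("pics/wrist10.png")
# image right=+x (tool z heading ~0), up=+y
P=[cen(im,p,True) for p in ((338,103),(213,103),(222,245),(330,245))]
print(P)
W=np.array([onz(ci,p[0],70)[:2] for p in P]);print(W);print("drive",fit(W))
ci=pickle.load(open("pics/wrist11.pkl","rb"));im=cv2.imread("pics/wrist11.png")
P=[cen(im,p,False,10) for p in ((331,101),(218,101),(225,232),(325,232))];print(P)
for z in (30,33,35):
    W=np.array([onz(ci,p[0],z)[:2] for p in P]);print(z,"plat",fit(W))
g=cv2.cvtColor(im,cv2.COLOR_BGR2GRAY);m=(g[120:230,255:295]<60).astype(np.uint8)
ys,xs=np.nonzero(m);print("bar px",xs.min()+255,xs.max()+255,ys.min()+120,ys.max()+120)
print("bar",[onz(ci,p,69)[:2] for p in ((274.5,128),(274.5,174),(274.5,220))])
print(toolR())
E
python3 m4.py
```

```text
[(array([337.79, 103.27]), (16.827421188354492, 17.799030303955078)), (array([213.62, 102.92]), (16.759254455566406, 17.744461059570312)), (array([221.61, 244.38]), (14.42065715789795, 15.327905654907227)), (array([329.06, 244.81]), (14.633907318115234, 15.463565826416016))]
[[ 631.44   43.16]
 [ 508.09   48.78]
 [ 501.54 -105.43]
 [ 624.4  -111.14]]
drive (array([566.37, -31.16]), np.float64(-0.04479654026517101), array([[-0.36, -0.83],
       [ 0.17, -0.76],
       [ 0.6 ,  0.88],
       [-0.41,  0.72]]))
[(array([330.63, 100.59]), (11.628518104553223, 12.747251510620117)), (array([217.43, 100.96]), (11.576837539672852, 12.563864707946777)), (array([224.68, 232.45]), (9.452329635620117, 10.165064811706543)), (array([324.09, 232.4 ]), (9.109408378601074, 10.220337867736816))]
30 plat (array([487.94, 331.04]), np.float64(0.21275703470398294), array([[ 0.58,  1.46],
       [-1.17,  0.99],
       [-0.63, -1.31],
       [ 1.22, -1.15]]))
33 plat (array([487.8 , 331.68]), np.float64(0.21275703470398272), array([[ 0.22,  0.75],
       [-0.55,  0.49],
       [-0.28, -0.59],
       [ 0.61, -0.64]]))
35 plat (array([487.71, 332.1 ]), np.float64(0.2127570347039828), array([[-0.01,  0.27],
       [-0.14,  0.15],
       [-0.04, -0.12],
       [ 0.19, -0.3 ]]))
bar px 269 280 128 219
bar [array([477.11, 383.04]), array([487.16, 336.07]), array([498.16, 284.6 ])]
(array([487.57, 330.61, 236.57]), array([[ 0.  , -0.21,  0.98],
       [-0.  ,  0.98,  0.21],
       [-1.  , -0.  , -0.  ]]))
```

Emit:
servo_tool --rows '[{"dx":0.04,"dy":0.002,"dz":0.0005,"wx":0,"wy":0,"wz":0,"fingers":0},{"dx":0.06,"dy":0,"dz":0,"wx":0,"wy":0,"wz":0,"fingers":0},{"dx":0.06,"dy":0,"dz":0,"wx":0,"wy":0,"wz":0,"fingers":0},{"dx":0.06,"dy":0,"dz":0,"wx":0,"wy":0,"wz":0,"fingers":0},{"dx":0.04,"dy":0,"dz":0,"wx":0,"wy":0,"wz":0,"fingers":0}]'

```text
clock: 15.25
eef_pos: [486.9, 331.8, 39.9]
tool_rot: [-2.222, 1.568, -2.013]
force: [-0.5, 0.6, 0.6]
width: 85.4
```

Emit:
servo_tool --rows '[{"dx":0.02,"dy":0,"dz":0,"wx":0,"wy":0,"wz":0,"fingers":0},{"dx":0.01,"dy":0,"dz":0,"wx":0,"wy":0,"wz":0,"fingers":0},{"dx":0.005,"dy":0,"dz":0,"wx":0,"wy":0,"wz":0,"fingers":0},{"dx":0,"dy":0,"dz":0,"wx":0,"wy":0,"wz":0,"fingers":0}]'

```text
clock: 15.75
eef_pos: [487.1, 335.1, 16.2]
tool_rot: [0.426, 1.569, 0.639]
force: [-0.5, 1.2, 0.5]
width: 85.3
```

```bash
python3 look.py 12 wrist scene
```

```text
15.85 [487.1 335.2  16.3] [0.448 1.569 0.661] [-0.3 -0.5 -0.7] 85.30524976235732
```

View pics/wrist12.png

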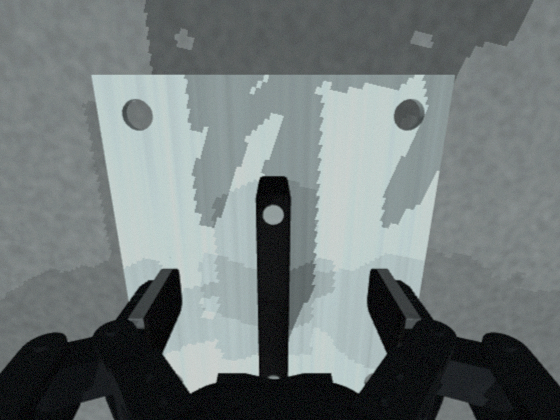

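View pics/scene12.png

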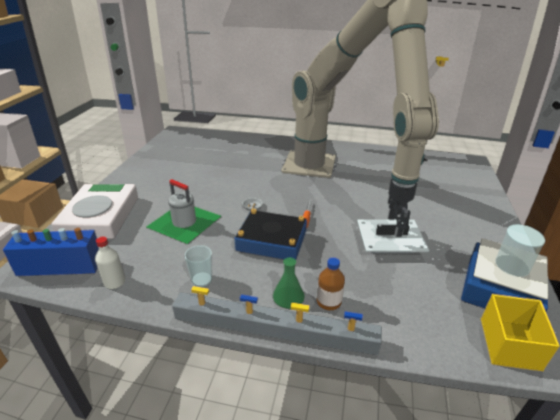

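Emit:
servo_tool --rows '[{"dx":0.006,"dy":-0.004,"dz":0,"wx":0,"wy":0,"wz":0,"fingers":0},{"dx":0,"dy":0,"dz":0,"wx":0,"wy":0,"wz":0,"fingers":0},{"dx":0,"dy":0,"dz":0,"wx":0,"wy":0,"wz":0,"fingers":1},{"dx":0,"dy":0,"dz":0,"wx":0,"wy":0,"wz":0,"fingers":1},{"dx":0,"dy":0,"dz":0,"wx":0,"wy":0,"wz":0,"fingers":1}]'

```text
clock: 16.48
eef_pos: [487.2, 332.0, 11.0]
tool_rot: [1.108, 1.571, 1.321]
force: [0.2, 0.0, 0.3]
width: 32.0
```

Emit:
servo_tool --rows '[{"dx":0,"dy":0,"dz":0,"wx":0,"wy":0,"wz":0,"fingers":1},{"dx":0,"dy":0,"dz":0,"wx":0,"wy":0,"wz":0,"fingers":1},{"dx":0,"dy":0,"dz":0,"wx":0,"wy":0,"wz":0,"fingers":1}]'

```text
clock: 16.85
eef_pos: [487.4, 332.0, 11.2]
tool_rot: [0.44, 1.57, 0.652]
force: [-0.3, 0.4, 1.7]
width: 12.8
```

```bash
python3 look.py 13 wrist
```

```text
16.9 [487.4 332.1  11.1] [0.466 1.57  0.679] [-0.7 -1.   2.2] 12.883845960722832
```

View pics/wrist13.png

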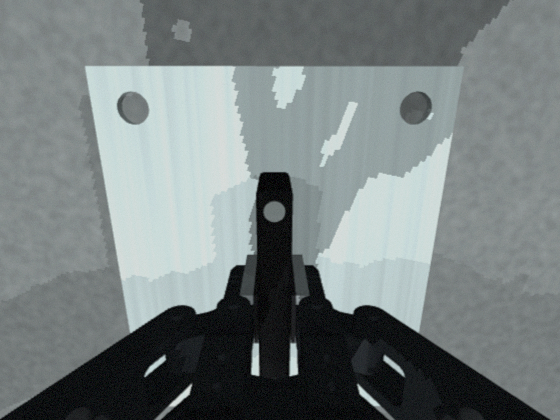

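Emit:
servo_tool --rows '[{"dx":-0.013,"dy":0,"dz":0,"wx":0,"wy":0,"wz":0,"fingers":1},{"dx":-0.033,"dy":0,"dz":0,"wx":0,"wy":0,"wz":0,"fingers":1},{"dx":-0.04,"dy":0,"dz":0,"wx":0,"wy":0,"wz":0,"fingers":1},{"dx":-0.034,"dy":0,"dz":0,"wx":0,"wy":0,"wz":0,"fingers":1},{"dx":0,"dy":0,"dz":0,"wx":0,"wy":0,"wz":0,"fingers":1}]'

```text
clock: 17.52
eef_pos: [488.2, 332.5, 102.6]
tool_rot: [0.415, 1.567, 0.628]
force: [0.8, -0.3, -4.3]
width: 12.8
```

```bash
python3 look.py 14 wrist scene; python3 -c "
from h import *
plan([566.4,-31.2,102],-0.0437,14)"
```

```text
17.625 [486.3 331.6 100.3] [-2.878  1.569 -2.665] [ 1.   0.8 -4.5] 12.93538540633249
 turn [ 2.45  -0.014  0.006] shift(before turn axes) [-0.0021 -0.4953  0.0022] shift(after) [-0.0023 -0.4786  0.1278]
0 [-0.0002 -0.0354  0.0002] [ 0.175 -0.001  0.   ]
1 [-0.0002 -0.0354  0.0008] [ 0.175 -0.001  0.   ]
2 [-0.0002 -0.0354  0.0015] [ 0.175 -0.001  0.   ]
3 [-0.0002 -0.0353  0.0021] [ 0.175 -0.001  0.   ]
4 [-0.0002 -0.0353  0.0027] [ 0.175 -0.001  0.   ]
5 [-0.0002 -0.0352  0.0034] [ 0.175 -0.001  0.   ]
6 [-0.0002 -0.0352  0.004 ] [ 0.175 -0.001  0.   ]
7 [-0.0002 -0.0351  0.0047] [ 0.175 -0.001  0.   ]
8 [-0.0002 -0.035   0.0053] [ 0.175 -0.001  0.   ]
9 [-0.0002 -0.0349  0.006 ] [ 0.175 -0.001  0.   ]
10 [-0.0002 -0.0348  0.0066] [ 0.175 -0.001  0.   ]
11 [-0.0002 -0.0346  0.0072] [ 0.175 -0.001  0.   ]
12 [-0.0002 -0.0345  0.0079] [ 0.175 -0.001  0.   ]
13 [-0.0002 -0.0343  0.0085] [ 0.175 -0.001  0.   ]
```

View pics/scene14.png

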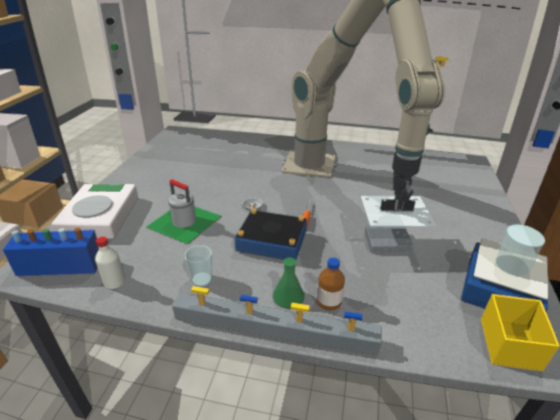

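Emit:
servo_tool --rows '[{"dx":0,"dy":-0.018,"dz":0.0002,"wx":0.175,"wy":0,"wz":0,"fingers":1},{"dx":0,"dy":-0.035,"dz":0.0008,"wx":0.175,"wy":0,"wz":0,"fingers":1},{"dx":0,"dy":-0.042,"dz":0.0015,"wx":0.175,"wy":0,"wz":0,"fingers":1},{"dx":0,"dy":-0.042,"dz":0.0025,"wx":0.175,"wy":0,"wz":0,"fingers":1},{"dx":0,"dy":-0.042,"dz":0.0035,"wx":0.175,"wy":0,"wz":0,"fingers":1}]'

```text
clock: 18.25
eef_pos: [515.7, 197.9, 99.9]
tool_rot: [-2.57, 1.568, -2.452]
force: [1.3, 0.7, -4.7]
width: 12.8
```

Emit:
servo_tool --rows '[{"dx":0,"dy":-0.042,"dz":0.0043,"wx":0.175,"wy":0,"wz":0,"fingers":1},{"dx":0,"dy":-0.042,"dz":0.005,"wx":0.175,"wy":0,"wz":0,"fingers":1},{"dx":0,"dy":-0.042,"dz":0.006,"wx":0.175,"wy":0,"wz":0,"fingers":1},{"dx":0,"dy":-0.042,"dz":0.007,"wx":0.175,"wy":0,"wz":0,"fingers":1},{"dx":0,"dy":-0.042,"dz":0.008,"wx":0.175,"wy":0,"wz":0,"fingers":1}]'

```text
clock: 18.88
eef_pos: [551.2, 43.0, 99.9]
tool_rot: [-2.781, 1.568, -2.754]
force: [0.5, 0.4, -3.9]
width: 13.4
```

```bash
python3 -c "
from h import *
plan([566.4,-31.2,102],-0.0437,4)"
```

```text
turn [ 0.675 -0.022  0.009] shift(before turn axes) [-0.0028 -0.0995  0.0176] shift(after) [-0.0028 -0.098   0.0246]
0 [-0.0007 -0.0249  0.0044] [ 0.169 -0.006  0.002]
1 [-0.0007 -0.0248  0.0048] [ 0.169 -0.006  0.002]
2 [-0.0007 -0.0247  0.0053] [ 0.169 -0.006  0.002]
3 [-0.0007 -0.0246  0.0057] [ 0.169 -0.006  0.002]
```

Emit:
servo_tool --rows '[{"dx":0,"dy":-0.034,"dz":0.006,"wx":0.23,"wy":0,"wz":0,"fingers":1},{"dx":0,"dy":-0.027,"dz":0.006,"wx":0.23,"wy":0,"wz":0,"fingers":1},{"dx":0,"dy":-0.022,"dz":0.006,"wx":0.23,"wy":0,"wz":0,"fingers":1},{"dx":0,"dy":-0.015,"dz":0.004,"wx":0,"wy":0,"wz":0,"fingers":1},{"dx":0,"dy":0,"dz":0,"wx":0,"wy":0,"wz":0,"fingers":1}]'

```text
clock: 19.5
eef_pos: [568.8, -28.8, 100.9]
tool_rot: [-1.703, 1.571, -1.747]
force: [-0.2, -0.8, -4.2]
width: 12.9
```

Emit:
servo_tool --rows '[{"dx":0,"dy":0,"dz":0,"wx":0,"wy":0,"wz":0,"fingers":1},{"dx":0,"dy":0,"dz":0,"wx":0,"wy":0,"wz":0,"fingers":1}]'

```text
clock: 19.75
eef_pos: [568.5, -26.8, 101.0]
tool_rot: [1.999, 1.57, 1.958]
force: [0.8, 0.1, -3.6]
width: 13.2
```

```bash
python3 look.py 15 wrist scene top; python3 -c "
from h import *
goto([566.4,-31.2,67],-0.0437)"
```

```text
19.9 [568.7 -27.4 101. ] [1.846 1.571 1.804] [-0.7  0.3 -4. ] 12.484309488109261
 turn [ 0.017 -0.001 -0.002] shift(before turn axes) [ 0.0453 -0.0052 -0.0028] shift(after) [ 0.0453 -0.0052 -0.0028]
```

View pics/wrist15.png

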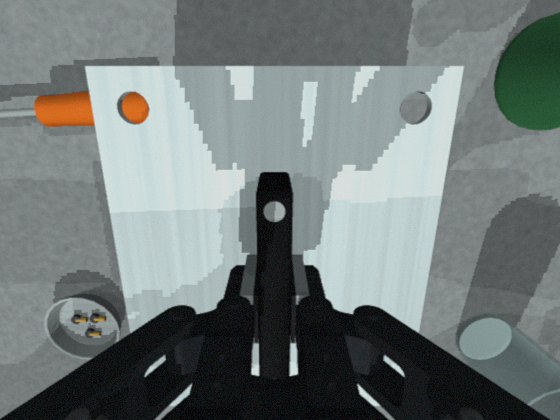

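View pics/scene15.png

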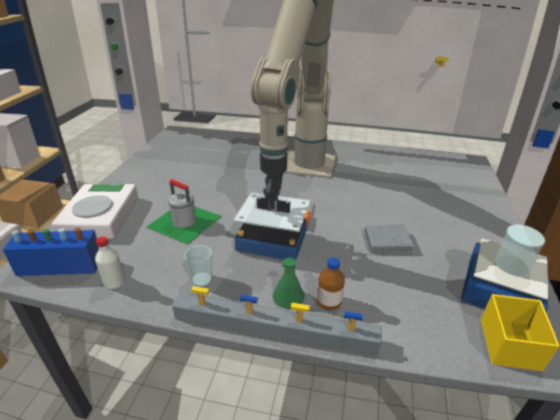

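View pics/top15.png

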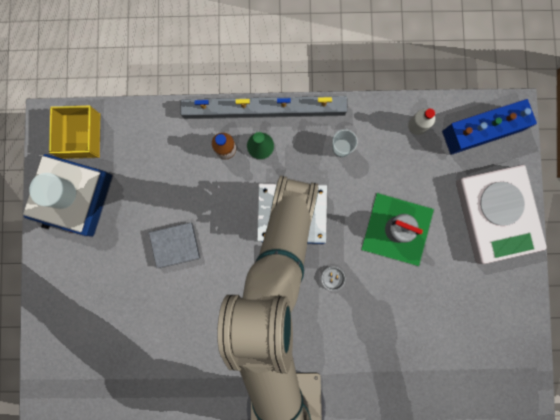

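Emit:
servo_tool --rows '[{"dx":0.01,"dy":-0.0052,"dz":-0.0028,"wx":0,"wy":0,"wz":0,"fingers":1},{"dx":0.016,"dy":0,"dz":0,"wx":0,"wy":0,"wz":0,"fingers":1},{"dx":0.01,"dy":0,"dz":0,"wx":0,"wy":0,"wz":0,"fingers":1},{"dx":0,"dy":0,"dz":0,"wx":0,"wy":0,"wz":0,"fingers":1},{"dx":0,"dy":0,"dz":0,"wx":0,"wy":0,"wz":0,"fingers":1}]'

```text
clock: 20.52
eef_pos: [566.6, -31.9, 74.0]
tool_rot: [-0.067, 1.571, -0.11]
force: [0.1, 0.4, -4.6]
width: 13.2
```

```bash
python3 look.py 16 wrist scene top; python3 -c "
from h import *
goto([566.4,-31.2,67],-0.0437)
im=cv2.imread('pics/scene16.png')[185:260,225:320];cv2.imwrite('pics/s16z.png',cv2.resize(im,None,fx=8,fy=8,interpolation=cv2.INTER_CUBIC))
im=cv2.imread('pics/top16.png')[175:250,250:340];cv2.imwrite('pics/t16z.png',cv2.resize(im,None,fx=8,fy=8,interpolation=cv2.INTER_CUBIC))"
```

```text
20.675 [566.8 -31.8  74.3] [0.072 1.57  0.029] [-0.9 -0.3 -4.2] 12.877894428334828
 turn [ 0.008  0.007 -0.   ] shift(before turn axes) [ 0.0097  0.0008 -0.0005] shift(after) [ 0.0097  0.0008 -0.0005]
```

View pics/wrist16.png

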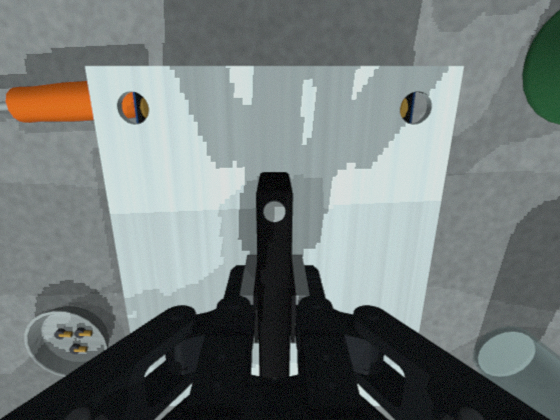

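View pics/s16z.png

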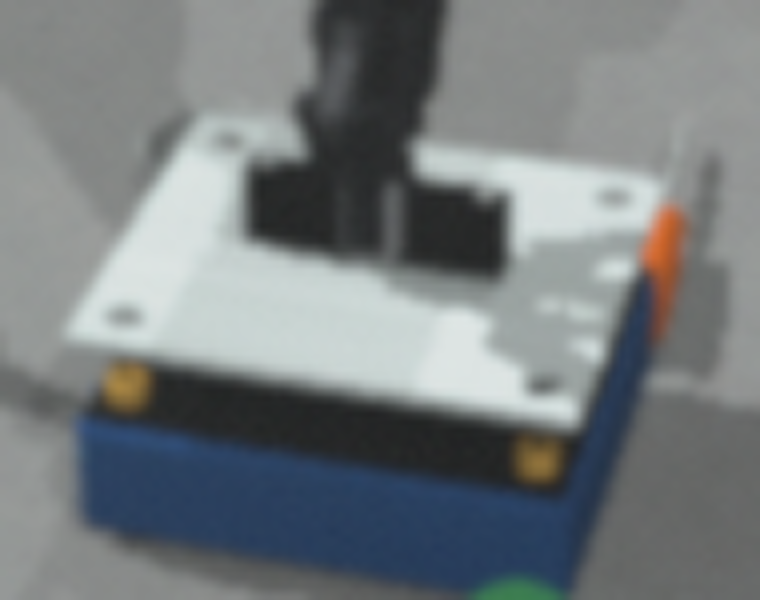

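View pics/t16z.png

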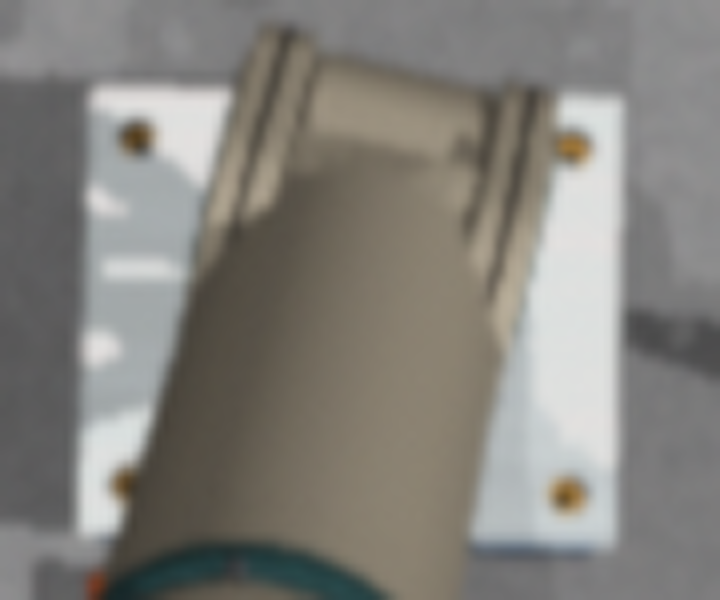

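Emit:
servo_tool --rows '[{"dx":0.005,"dy":0.0008,"dz":-0.0005,"wx":0,"wy":0,"wz":0,"fingers":1},{"dx":0.0045,"dy":0,"dz":0,"wx":0,"wy":0,"wz":0,"fingers":1},{"dx":0,"dy":0,"dz":0,"wx":0,"wy":0,"wz":0,"fingers":1},{"dx":0,"dy":0,"dz":0,"wx":0,"wy":0,"wz":0,"fingers":1}]'

```text
clock: 21.18
eef_pos: [566.1, -31.3, 66.8]
tool_rot: [-2.847, 1.571, -2.89]
force: [0.0, 0.1, -4.4]
width: 13.0
```

```bash
python3 look.py 17 wrist scene top; python3 - <<'E'
from h import *
import pickle
np.set_printoptions(precision=2,suppress=True)
goto([566.4,-31.2,67],-0.0437)
def rect(cx,cy,a,z):
    m=np.array([[62,78],[-62,78],[-62,-78],[62,-78.]]);R=np.array([[np.cos(a),-np.sin(a)],[np.sin(a),np.cos(a)]])
    return np.c_[m@R.T+[cx,cy],np.full(4,z)]
im=cv2.imread('pics/scene17.png')[185:260,225:320];cv2.imwrite('pics/s17z.png',cv2.resize(im,None,fx=8,fy=8,interpolation=cv2.INTER_CUBIC))
top=cv2.imread('pics/top17.png');ci=ctrl.camera_info("top")
# top: threads originally (from drivez): px
thr=np.array([[142,106],[131,447],[563,458],[571,119]])/8+[250,180]-.44
print("thr world top",np.array([onz(ci,p,70)[:2] for p in thr]))
im=top[175:250,250:340]
z=cv2.resize(im,None,fx=8,fy=8,interpolation=cv2.INTER_CUBIC)
for q in thr: cv2.circle(z,tuple(int(round(v)) for v in (q-[250,175])*8+4),2,(0,255,0),-1)
cv2.imwrite('pics/t17z.png',z)
w=cv2.imread('pics/wrist17.png');cw=pickle.load(open('pics/wrist17.pkl','rb'))
T=rect(566.4,-31.2,-0.0437,70);print(proj(cw,T))
zz=np.hstack([cv2.resize(w[80:140,x:x+60],None,fx=6,fy=6,interpolation=cv2.INTER_CUBIC) for x in (105,385)])
for q in proj(cw,T)[:2]:
    for k,x in enumerate((105,385)):
        if x<q[0]<x+60: cv2.circle(zz,(int((q[0]-x)*6+k*360),int((q[1]-80)*6)),2,(0,255,0),-1)
cv2.imwrite('pics/w17z.png',zz)
E
```

```text
21.325 [566.2 -31.2  66.9] [0.142 1.571 0.099] [ 0.1  1.3 -3.1] 13.022104771148783
 turn [ 0.01  0.   -0.  ] shift(before turn axes) [-0.  0.  0.] shift(after) [-0.  0.  0.]
thr world top [[ 630.35   42.28]
 [ 506.53   48.2 ]
 [ 499.79 -107.59]
 [ 622.72 -113.46]]
[[398.23 107.32]
 [151.05 107.  ]
 [179.27 356.78]
 [369.18 356.93]]
```

View pics/t17z.png

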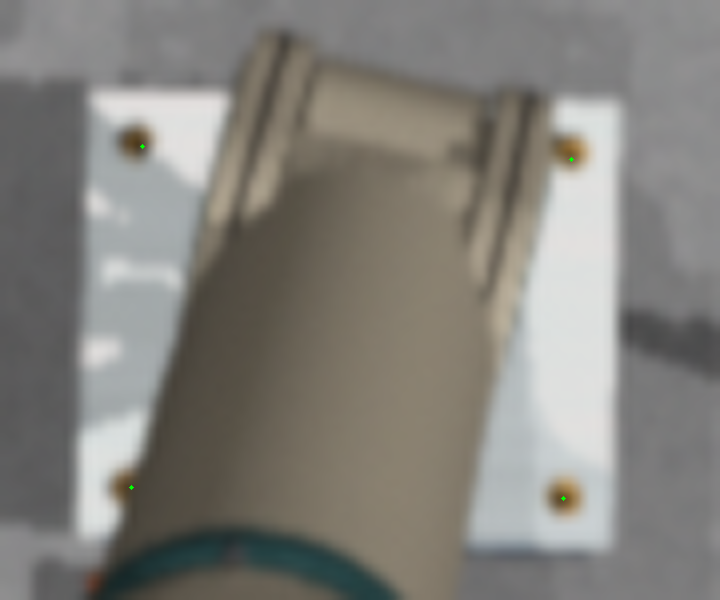

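View pics/w17z.png

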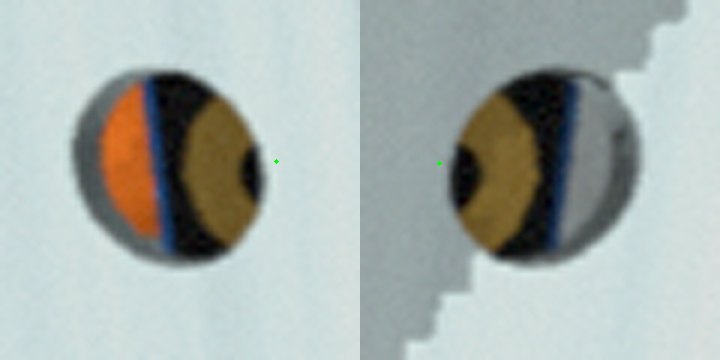

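View pics/s17z.png

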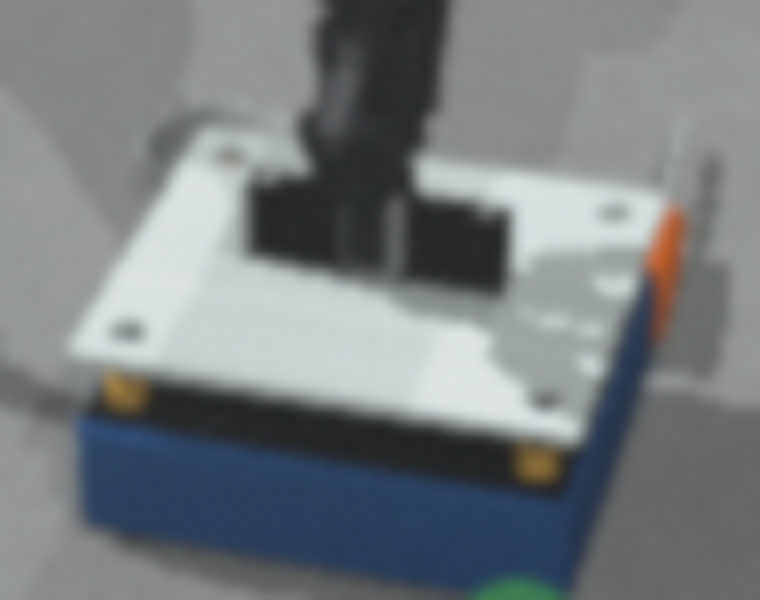

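```bash
python3 - <<'E'
from h import *
import pickle
np.set_printoptions(precision=2,suppress=True)
cw=pickle.load(open('pics/wrist17.pkl','rb'));o=-.4
hl,hr=[onz(cw,p,91) for p in ((133.2+o,107.9+o),(415.9+o,107.9+o))]
print("holes",hl,hr,np.linalg.norm(hl-hr),"yaw",np.arctan2((hr-hl)[1],(hr-hl)[0]),"mid",(hl+hr)/2)
# posts: outer arc leftmost ~183 (row172) left; right arc ~540-360=180 -> 8mm from center
tl=onz(cw,(105+183/6+o,80+172/6+o),70);tr=onz(cw,(385+180/6+o,80+175/6+o),70)
print("post outer edges",tl,tr,np.linalg.norm(tl-tr),"(140 expect)","mid",(tl+tr)/2,"yaw",np.arctan2((tr-tl)[1],(tr-tl)[0]))
ct=ctrl.camera_info("top")
off=-.44
H=np.array([[136,141],[570,150],[563,495]])/8+[250,175]+off
print("top holes z91",np.array([onz(ct,p,91)[:2] for p in H]))
E
```

```text
holes [507.42  49.76  91.  ] [631.7   44.48  91.  ] 124.38993362893817 yaw -0.04244670175009286 mid [569.56  47.12  91.  ]
post outer edges [499.77  49.17  70.  ] [640.02  42.97  70.  ] 140.38922104899913 (140 expect) mid [569.9   46.07  70.  ] yaw -0.044161137745260926
top holes z91 [[ 629.75   43.83]
 [ 623.63 -111.65]
 [ 500.17 -106.15]]
```

Emit:
servo_tool --rows '[{"dx":0,"dy":-0.0016,"dz":0,"wx":0,"wy":0,"wz":0,"fingers":1},{"dx":0,"dy":0,"dz":0,"wx":0,"wy":0,"wz":0,"fingers":1},{"dx":0,"dy":0,"dz":0,"wx":0,"wy":0,"wz":0,"fingers":1},{"dx":0,"dy":0,"dz":0,"wx":0,"wy":0,"wz":0,"fingers":1}]'

```text
clock: 21.82
eef_pos: [566.0, -32.4, 66.8]
tool_rot: [1.775, 1.571, 1.732]
force: [-0.3, 0.0, -4.4]
width: 12.9
```

```bash
python3 look.py 18 wrist scene; python3 - <<'E'
from h import *
w=cv2.imread('pics/wrist18.png')
zz=np.hstack([cv2.resize(w[80:140,x:x+60],None,fx=6,fy=6,interpolation=cv2.INTER_CUBIC) for x in (105,385)])
s=cv2.resize(cv2.imread('pics/scene18.png')[150:270,130:330],(720,432),interpolation=cv2.INTER_CUBIC)
cv2.imwrite('pics/w18z.png',cv2.resize(np.vstack([zz,s]),None,fx=.75,fy=.75))
print(ctrl.read_state()["qd"].round(3))
E
```

```text
21.925 [566.  -32.3  66.8] [2.555 1.571 2.512] [ 0.4  0.3 -4.3] 13.102441182878064
[-0.     0.    -0.     0.002 -0.001 -0.001 -0.   ]
```

View pics/w18z.png

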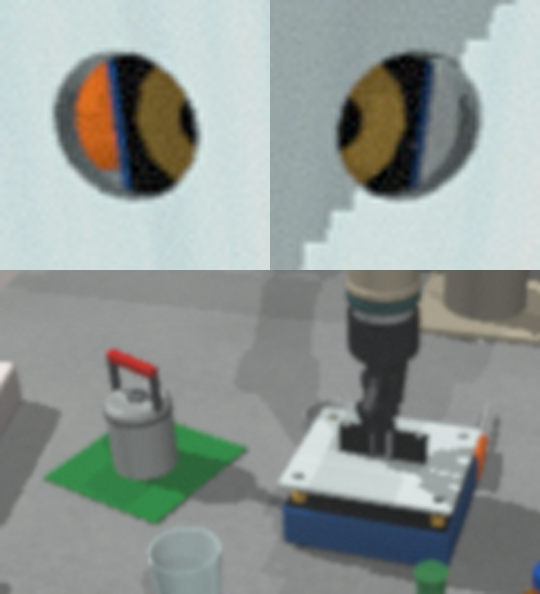

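The threads are now centred in the holes along y and symmetric in x. The platform is level and still, and the canister stands on the mat, so I'm handing in.

```bash
python3 -c "
from cell import ctrl
print(ctrl.finish_job())"
```

```text
the job is handed in; nothing more can be done
None
```

The canister is standing upright and released in the middle of the green mat. The platform is held level and still about 16 mm above the brass posts. I handed the job in at 21.9 s of the 61 s allowed; no verdict is reported.

**Canister:** My first grasp closed just above the handle without touching it, because the true fingertips sit about 31 mm behind the TCP the robot reports. I corrected for that by eye and the second grasp held. It came down within about 2 mm of the mat centre, and the last picture shows it upright there.

**Platform:**
- **Alignment:** before the last correction, the holes were about 1 to 1.8 mm off in y and under 1 mm off in x, with the heading matching the drive to 0.002 rad. I then moved it 1.2 mm to take out most of the y error.
- **Last view:** the wrist camera showed the two +y holes centred on their threads. I did not measure the -y holes again after that move.
- **Height and hold:** the underside is about 86 mm above the bench, from reported TCP heights and checked against known spacings in the picture. The wrist carried about 4.4 N (the platform's weight) and the joints were at rest.

**Checks that disagreed:** the top camera and wrist camera placed the drive about 2 mm apart, within their stated calibration. The networks' position for one post was about 4 pixels off, so I measured the posts and holes directly in the pictures. No bystander appeared to have moved in the pictures I looked at.

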